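Charge, close and start the tumbler

ROBOT

A 7-joint arm with a two-finger parallel gripper is mounted at the origin on the work surface. World frame = base frame: x ahead of the robot, y to its left, z up, the work surface at z = 0. Lengths are in m, angles in rad, forces in N, time in s.
With the tool pointing down it reaches from about 0.4 to 0.875 m from the base axis. Payload 6.5 kg.
Tool frame: the origin (TCP) lies at the very end of the fingers, on their centre line; the grasp point (between the pads) lies 19 mm behind it; z points along the fingers, y is the line along which they close (so a half turn about z gives the same grasp; the last joint's range is limited). The gripper opens to 88 mm and grips with 3 to 60 N. Pads are 18 mm wide; open, the fingers measure 123 mm over their backs; the gripper's body (75 mm by 187 mm) begins 45 mm behind the grasp point.
Start: joints at [-1.4, 0.536, -0.004, 1.538, 0.003, 1.067, -0.071], TCP at [0.152, 0.632, 0.239] pointing down, gripper open.
Joint ranges: [-2.7, 2.7], [-0.37, 2.16], [-1.27, 1.26], [0.24, 2.4], [-1.31, 4.45], [0.19, 1.91], [-2.76, 2.76]. Speed limits (rad/s): [2.39, 2.39, 3.14, 3.14, 3.14, 3.14, 3.14].

INTERFACE

Orientations are given as a rotation vector (axis times angle).
In Python, from cell import r gives the robot as it stands.
- The arm moves only by the tool servo_tool, never from a script. Its argument "steps" is a list of rows, each a list of 3 entries, a list of its own where there are three numbers: the turn, a rotation vector about the tool's x, y, z in rad, then the shift along the tool's x, y, z in mm, then the finger opening in mm, from 0 to 88.1. A call has 1 to 5 rows; each row shifts and turns the commanded pose from where the row before left it, along the tool's axes as they then stand; what a row does not reach is not made up. A row lasts 1/10 s, in which the tool goes at most 50 mm and 8.59 degrees, less where a joint would pass 70% of its speed; a pose out of reach is approached as far as the arm can. A call with a gripper value outside its range is refused whole. The fingers move at their own pace and stop on an object; "grip_force" is the grip in N (left out, the last holds). Time passes only in rows, so rows that do not move let the fingers close. It gives the time, the measured TCP pose, the force, the opening and the grip force at its end, in the units of the state.
- r.sense(): the state, without advancing time (a new reading comes with each control period).
- r.read_camera(name): name is "side" or "top"; returns the picture (480x640x3 uint8, blue, green, red); there is no depth.
- r.camera_model(name): a dict with "fovy" (degrees; the focal length in pixels is half the picture's height over the tangent of half this angle, whatever the lens; pixels are square), "cx", "cy" (the principal point, pixels), "pose" (4x4, takes a point from camera to world coordinates). Camera axes: x right, y up, looking along -z (the intrinsics and any distortion apply to the point x, -y, -z); pixel columns grow to the right and rows downward; lengths in m; the calibration is good to about 2 mm. A picture is of the moment at which its call begins. camera_model takes no time and is no camera call.
- r.sign_off(): hands the job in; it is judged then, once.
The state is a dict: "time": time; "joint_positions": joint angles; "joint_vel": joint speeds; "joint_efforts": joint torques, N m; "position": TCP position; "eef_rot": TCP orientation; "wrist_force": force on the tool from outside, world axes, zero at the start; "torque": the same for the moment, N m; "grip_width": finger opening in m; "gripper_force": force on a finger pad.
Only numpy, scipy, OpenCV 4.12 (cv2) and the standard library are available. Lean on these libraries where they do the work, as an engineer would, in place of code of your own. Each camera call takes 0.05 s, during which the arm holds its last target. There are 200 camera calls.

TASK

Put the brass casting into the leaning tumbler barrel, then press the lid that fits it down into the mouth until it snaps home with its flange level on the rim all round. Then turn the timer dial clockwise until it clicks past its detent to the end stop, and leave everything else where it stands.

Things in the scene. Friction and masses are not known exactly. Their poses are not given: they have to be found in the camera images.
- tumbler: grey tumbler stand fixed to the bench: base 200 (x) x 150 (y) x 45 high, its front faces its own -x; two side cheeks up to 128 high hold the barrel. Origin: centre of its underside. Either side of the bench.
- barrel: grey plastic open barrel carried by the stand, leaning 30 degrees from vertical towards the stand's front: 96 outside diameter, 86 mouth (84 clear), 105 long outside, floor 6 thick. Origin: centre of its outer bottom; z runs along its axis out of the mouth. Three sprung steel catches just inside the rim hold a lid; it takes about 10 to 15 N along the axis to snap a lid past them.
- rim (a point): centre of the barrel's mouth, in the plane of the rim; its axes are the barrel's (z out of the mouth)
- lid: the large loose lid that fits the barrel, lying flat on its plug, knob up: black plug 81 diameter reaching 14 below the flange, with a 5 high chamfer at its foot; grey flange 100 diameter, 6 thick; round grey knob 28 diameter, 32 tall on the flange. Overall 52 high, about 160 g. Origin: centre of the plug's underside, z up through the knob; the knob spans z = 20 to 52. Fully symmetric about z.
- lid_seat (a point): centre of the underside of the large lid's flange (14 above the lid's origin): it meets the rim's centre when seated
- casting: brass clasp casting lying flat: bar 14 wide and 13 high with a round boss of 18 diameter, 14 high at each end; 70 long overall along its x, bare bar of 34 between the bosses; about 70 g. Origin: centre of its underside, z up.
- timer: instrument box fixed to the bench, 130 (y) x about 115 (x), 102 high at the back, its panel sloped 35 degrees from level down towards its own -x (front). Origin: centre of its underside.
- dial (a joint): dial on the timer's sloped panel, black disc with a bar grip 42 long, 14 wide, 32 high; 0 = off (bar along the panel's slope, white mark to the lower edge), grows turning clockwise seen from in front of the panel; detent ridge at about 0.55 rad (up to about 0.17 N m), end stop 1.1 rad; springs back if not taken past the ridge
- dial_grip (a point): point on the dial's axis where its bar is gripped, 7 below the bar's top; z points out of the panel along the dial's axis, x along the bar (at 0, up the slope), and they turn with the dial
- small_lid: bystander: a smaller lid of the same build that does not fit (flange 79 diameter, plug 60, same knob, 52 high). Origin: centre of its underside.
- bowl: bystander: steel bowl, 90 diameter, 40 high, origin at the underside
- solvent: bystander: clear bottle, 60 diameter, 160 high, between stand and timer, origin at the underside
- jar: bystander: jar, 48 diameter, 60 high, origin at the underside
- glue: bystander: glue bottle, 38 diameter, 105 high, origin at the underside
- cup: bystander: ceramic cup, 54 diameter, 55 high, origin at the underside
- compound_bar: bystander: bar of polishing compound 50 x 30 x 22, origin at the underside
- brush: bystander: brush lying at the right of the bench, 170 long, about 20 high, origin at its middle on the underside
Things that resemble listed ones, but are neither listed nor needed, are in the scene too. What is shaped like the timer but purple is not meant. Leave any purple look-alike of the lid alone.

How it is judged:
By the outcome, as a careful person would: the job done as asked, in the order asked, and still so for the second after the job is handed in, with the robot touching nothing.
It also fails if it takes over 70 s, if anything falls off the work surface, if the arm or the gripper's body presses on something with over 40 N, if the wrist force passes 120 N, or if a joint passes its speed limit or range.

## Working session

There is one attempt and no reset: what is moved stays moved. The work goes in short steps, Python scripts to look and compute and a tool call to move; the robot and the scene stay as the last step left them, time stands still between calls to the robot, and variables do not carry over. Pictures are saved under pics/ and viewed, at most 10 in all, crops included, and the job is handed in when it is done.

Besides the shell and the picture viewer there is one more tool, called after "Emit:" by a JSON object that holds its "op" and its "data", one argument or row to a line. servo_tool: Moves the arm, as the interface text tells. Its arguments: {"type":"object","properties":{"steps":{"type":"array"},"grip_force":{"type":"number"}},"required":["steps"]}

```bash
ls; mkdir -p pics; python3 - <<'E'
from cell import r
import cv2,numpy as np
for n in("side","top"):
    cv2.imwrite(f"pics/{n}0.png",r.read_camera(n)); m=r.camera_model(n); print(n,m)
s=r.sense();print(s["time"],s["position"],s["eef_rot"],s["grip_width"])
E
```

```text
pics
side {'fovy': 52.19433339380435, 'cx': 322.5254165115007, 'cy': 238.2567546057553, 'pose': array([[ 0.89800954,  0.27225344, -0.34562541,  0.09560483],
       [-0.43991538,  0.54256747, -0.71560813, -0.85978594],
       [-0.00730167,  0.79466886,  0.60699925,  0.84622464],
       [ 0.        ,  0.        ,  0.        ,  1.        ]])}
top {'fovy': 43.3664962646421, 'cx': 317.0207811985512, 'cy': 242.32887286513733, 'pose': array([[-9.37258026e-05,  9.90031996e-01, -1.40842599e-01,
         2.91491030e-01],
       [-9.99823970e-01, -2.73529494e-03, -1.85619992e-02,
        -1.12414427e-02],
       [-1.87622191e-02,  1.40816067e-01,  9.89857977e-01,
         1.70549874e+00],
       [ 0.00000000e+00,  0.00000000e+00,  0.00000000e+00,
         1.00000000e+00]])}
0.1 [0.15237702 0.6313548  0.23797309] [-3.70971535e-01 -3.11954922e+00  2.29360377e-03] 0.08838517787670269
```

View pics/side0.png

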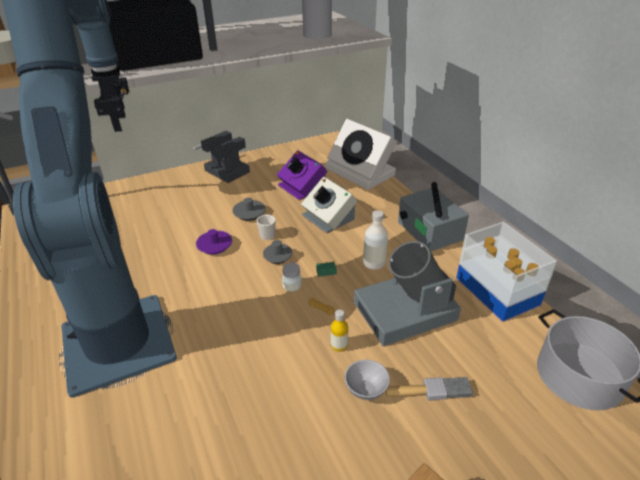

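View pics/top0.png

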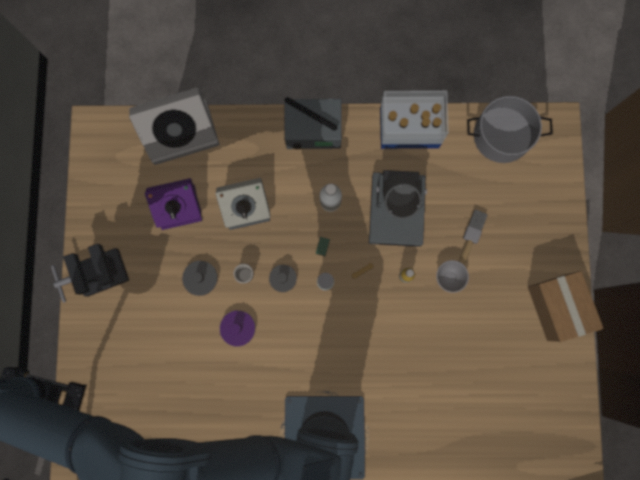

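The side view shows the casting at (322,306), the large lid at (250,208), the small lid at (279,251), the purple lid at (214,241), the white timer at (329,203), the purple timer at (302,175) and the tumbler at (410,295). In the top view the casting is at (362,271), the large lid at (200,276), the small lid at (283,276), the timer at (243,205) and the stand at (398,210).

Lookalikes (top pixels):
- **Lid:** grey (200,276), small grey (283,276), purple (238,327). I choose (200,276).
- **Timer:** white (243,205), purple (174,204), large white dial box (174,128). I choose (243,205).
- **Casting:** bar at (362,271), brass pieces in the crate (415,115). I choose (362,271).

One crop will check these choices.

```bash
cat > h.py <<'E'
import numpy as np, cv2
from scipy.spatial.transform import Rotation as R
from cell import r
def cam(n):
    m=r.camera_model(n); return 240/np.tan(np.radians(m["fovy"])/2),m["cx"],m["cy"],m["pose"]
def ray(n,u,v):
    f,cx,cy,P=cam(n); d=P[:3,:3]@np.array([(u-cx)/f,-(v-cy)/f,-1]); return P[:3,3],d
def onz(n,u,v,z):
    o,d=ray(n,u,v); return o+d*(z-o[2])/d[2]
def proj(n,p):
    f,cx,cy,P=cam(n); q=P[:3,:3].T@(np.asarray(p)-P[:3,3]); return np.array([cx+f*q[0]/-q[2],cy-f*q[1]/-q[2]])
def tri(a,b):
    (o1,d1),(o2,d2)=ray("side",*a),ray("top",*b)
    t=np.linalg.lstsq(np.c_[d1,-d2],o2-o1,rcond=None)[0]; p,q=o1+d1*t[0],o2+d2*t[1]
    return (p+q)/2,np.linalg.norm(p-q)
E
python3 - <<'E'
import cv2,numpy as np
t=cv2.imread("pics/top0.png");s=cv2.imread("pics/side0.png")
a=cv2.resize(np.clip(t[165:300,175:435]*1.7,0,255).astype(np.uint8),(800,415),interpolation=3)
cv2.imwrite("pics/tc.png",a)
b=cv2.resize(s[165:355,220:472],(796,600),interpolation=3)
cv2.imwrite("pics/sc.png",b)
E
```

```text
(no output)
```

View pics/tc.png

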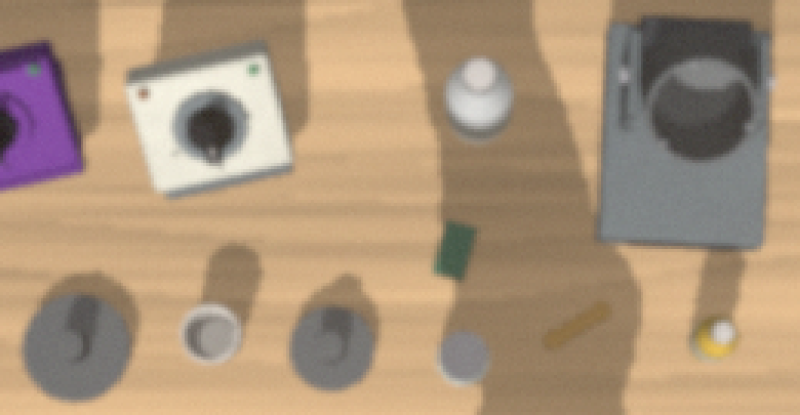

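View pics/sc.png

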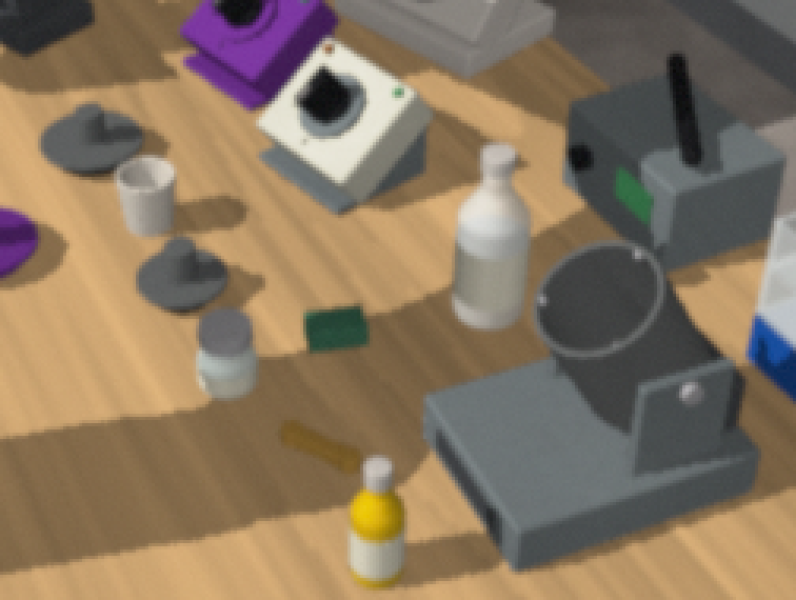

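The crops confirm the choices. The casting is the bar with end bosses, at top-crop (577,325). The lid is the larger grey one at (77,347). The timer is white at (210,120), dial mark toward the lower edge. The barrel rim centre is at about (703,109) in the top crop and (600,299) in the side crop. Now I'll measure.

```bash
cat > m1.py <<'E'
from h import *
t=cv2.imread("pics/top0.png");s=cv2.imread("pics/side0.png")
out=[]
def big(m):
    n,l,st,c=cv2.connectedComponentsWithStats(m.astype(np.uint8)); i=1+np.argmax(st[1:,4]); return (l==i).astype(np.uint8)
def show(im,x0,y0,x1,y1,cnts,k=6):
    c=cv2.resize(im[y0:y1,x0:x1],None,fx=k,fy=k,interpolation=2)
    for q in cnts: cv2.polylines(c,[((np.array(q).reshape(-1,2)-[x0,y0]+.5)*k).astype(int)],True,(0,0,255),1)
    out.append(cv2.resize(c,(260,260)))
def roi(im,x0,y0,x1,y1,f):
    m=np.zeros(im.shape[:2],np.uint8); hsv=cv2.cvtColor(im,cv2.COLOR_BGR2HSV).astype(int)
    m[y0:y1,x0:x1]=f(hsv[y0:y1,x0:x1]); m=big(m); c=max(cv2.findContours(m,0,1)[0],key=cv2.contourArea); show(im,x0,y0,x1,y1,[c]); return m,c
# casting
for n,im,b in(("top",t,(340,255,382,288)),("side",s,(300,290,338,318))):
    x0,y0,x1,y1=b; sat=cv2.cvtColor(im,cv2.COLOR_BGR2HSV)[y0:y1,x0:x1,1]; th,_=cv2.threshold(sat,0,255,8)
    m,c=roi(im,*b,lambda h:h[...,1]>th); v,u=np.nonzero(m)
    P=np.array([onz(n,a,b_,.013)[:2] for a,b_ in zip(u,v)])
    (cc,wh,an)=cv2.minAreaRect((P*1000).astype(np.float32)); pc=np.linalg.svd(P-P.mean(0))[2][0]
    print("casting",n,th,P.mean(0),cc,wh,an,"axis",np.degrees(np.arctan2(pc[1],pc[0])))
# lid, flange top z=.02
for n,im,b in(("top",t,(178,256,224,298)),("side",s,(228,188,271,224))):
    m,c=roi(im,*b,lambda h:h[...,1]<70)
    P=np.array([onz(n,*q,.017)[:2] for q in c.reshape(-1,2)])*1000
    (cx,cy),rad=cv2.minEnclosingCircle(P.astype(np.float32)); e=cv2.fitEllipse(P.astype(np.float32)); print("lid",n,cx,cy,rad,e)
# timer white panel
Q={}
for n,im,b in(("top",t,(212,172,275,232)),("side",s,(298,172,360,232))):
    m,c=roi(im,*b,lambda h:(h[...,1]<55)&(h[...,2]>(105 if n=="top" else 150)))
    q=cv2.approxPolyDP(cv2.convexHull(c),4,True).reshape(-1,2); print("timer",n,q.tolist()); Q[n]=q; show(im,*b,[q])
# tumbler base
for n,im,b in(("top",t,(365,160,430,250)),("side",s,(350,235,470,350))):
    m,c=roi(im,*b,lambda h:h[...,1]<70); q=cv2.approxPolyDP(cv2.convexHull(c),3,True).reshape(-1,2)
    print("stand",n,q.tolist(),[np.round(onz(n,*p,.045),4)[:2].tolist() for p in q]); show(im,*b,[q])
while len(out)<12: out.append(np.zeros_like(out[0]))
cv2.imwrite("pics/m1.png",cv2.resize(np.vstack([np.hstack(out[i:i+4]) for i in(0,4,8)]),(800,600)))
E
python3 m1.py
```

```text
casting top 106.0 [ 0.45255847 -0.10689459] (452.24591064453125, -106.31282043457031) (14.879292488098145, 68.15536499023438) 31.891393661499023 axis 121.09613100911778
casting side 136.0 [ 0.4500893  -0.11388888] (449.6898498535156, -113.31037902832031) (25.530132293701172, 73.27172088623047) 31.266891479492188 axis -62.17716478965627
lid top 433.0087890625 351.1659851074219 50.65230178833008 ((432.77593994140625, 351.3292541503906), (97.8661880493164, 98.52361297607422), 55.75673294067383)
lid side 454.12445068359375 331.9046630859375 80.35426330566406 ((436.16522216796875, 338.6194763183594), (90.0866928100586, 151.7367401123047), 12.832836151123047)
timer top [[260, 183], [269, 217], [225, 226], [216, 192]]
timer side [[323, 177], [351, 194], [329, 222], [301, 204]]
stand top [[374, 172], [411, 171], [425, 176], [421, 245], [368, 242]] [[0.7277, -0.1409], [0.7301, -0.245], [0.7154, -0.284], [0.5195, -0.268], [0.5283, -0.1216]]
stand side [[469, 235], [469, 272], [457, 320], [382, 345], [354, 304], [354, 290], [412, 235]] [[0.9127, -0.0801], [0.8141, -0.2], [0.6862, -0.3149], [0.5012, -0.3017], [0.5071, -0.1703], [0.5297, -0.1296], [0.7751, -0.011]]
```

View pics/m1.png

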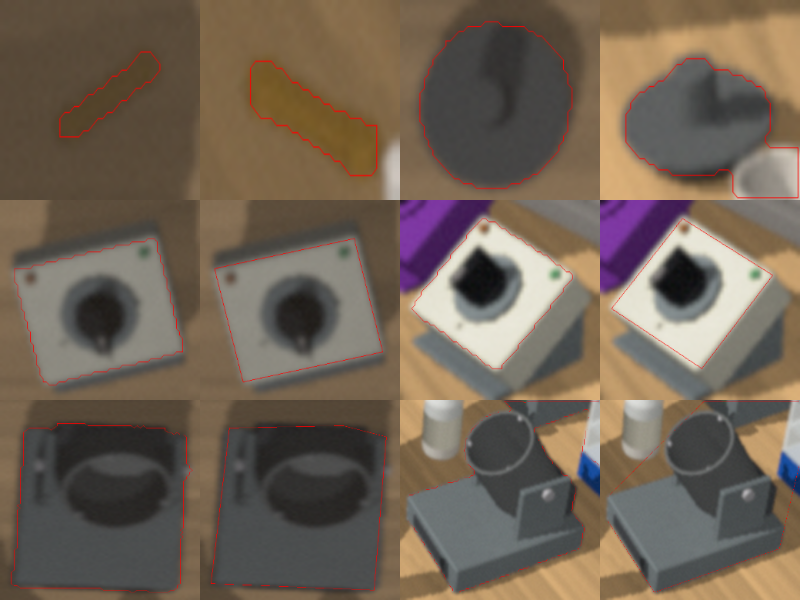

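The masks hold: the casting measures 68 x 15, the lid radius is 50, and the timer quads are clean. Next: rim ellipse, stand yaw, timer frame.

```bash
cat > m2.py <<'E'
from h import *
t=cv2.imread("pics/top0.png");s=cv2.imread("pics/side0.png")
def edgefit(n,im,p0,p1,z,w=4):   # subpixel edge along segment -> world line on plane z
    g=cv2.GaussianBlur(cv2.cvtColor(im,6),(0,0),.8).astype(np.float32); p0,p1=map(np.array,(p0,p1)); d=(p1-p0)/np.linalg.norm(p1-p0); nn=np.array([-d[1],d[0]]); k=np.arange(-w,w+.1,.25); pts=[]
    for a in np.linspace(.1,.9,30):
        q=p0+a*(p1-p0)+k[:,None]*nn; v=cv2.remap(g,q[:,0].astype(np.float32)[:,None],q[:,1].astype(np.float32)[:,None],1).ravel()
        pts.append(q[np.argmax(abs(np.gradient(v)))])
    vx,vy,x,y=cv2.fitLine(np.array(pts,np.float32),cv2.DIST_HUBER,0,.01,.01).ravel()
    A,B=onz(n,x-10*vx,y-10*vy,z),onz(n,x+10*vx,y+10*vy,z); res=np.std((np.array(pts)-[x,y])@[-vy,vx]); return A,B,np.degrees(np.arctan2(*(B-A)[1::-1]))%180,res,((vx,vy),(x,y))
def X(a,b):
    (d,p),(e,q)=a[4],b[4]; k=np.linalg.solve(np.c_[d,-np.array(e)],np.array(q)-p); return np.array(p)+k[0]*np.array(d)
F=edgefit("top",t,(368.5,242.5),(422.5,245.5),.045);L=edgefit("top",t,(372.5,180),(369,242),.045);Rr=edgefit("top",t,(424.5,200),(422.5,245),.045)
print("front,left,right ang",[(round(q[2],1),round(q[3],2)) for q in(F,L,Rr)],[onz("top",*X(F,q),.045) for q in(L,Rr)])
F2=edgefit("side",s,(355,292),(383.5,334),.045);R2=edgefit("side",s,(386,333),(420,322),.045)
print("side",[(round(q[2],1),round(q[3],2)) for q in(F2,R2)],onz("side",*X(F2,R2),.045))
# rim ring
C={}
for n,im,c,ab,ang in(("side",s,(409.9,259.7),(20.5,17),-20),("top",t,(403.5,200.5),(18,17),0)):
    g=cv2.cvtColor(im,6).astype(np.float32); pts=[]
    for a in np.radians(np.arange(0,360,6)):
        k=np.arange(.75,1.2,.01); u=np.array([np.cos(a)*ab[0],np.sin(a)*ab[1]]); u=cv2.getRotationMatrix2D((0,0),-ang,1)[:,:2]@u
        q=np.array(c)+k[:,None]*u; v=cv2.remap(g,q[:,0].astype(np.float32)[:,None],q[:,1].astype(np.float32)[:,None],1).ravel(); i=np.argmax(v-.5*(v[0]+v[-1])) 
        if 2<i<len(k)-3: pts.append(q[i])
    pts=np.array(pts,np.float32); e=cv2.fitEllipse(pts)
    M=cv2.getRotationMatrix2D((0,0),e[2],1)[:,:2]; rr=np.linalg.norm((pts-e[0])@M.T/(np.array(e[1])/2),axis=1); good=abs(rr-1)<.06; e=cv2.fitEllipse(pts[good]); print("rim",n,len(pts),good.sum(),e); C[n]=e
print("rim centre",tri(C["side"][0],C["top"][0]))
T=np.array([[260,183],[269,217],[225,226],[216,192]])*1.;S=np.array([[351,194],[329,222],[301,204],[323,177]])*1.
ct,cs=T.mean(0),S.mean(0);T+= (T-ct)/np.linalg.norm(T-ct,axis=1)[:,None]*.7;S+=(S-cs)/np.linalg.norm(S-cs,axis=1)[:,None]*.7
P=[tri(a,b) for a,b in zip(S,T)];print("timer",*P,sep="\n")
P=np.array([p[0] for p in P]);print("centre",P.mean(0),"lens",[np.linalg.norm(P[i]-P[i-1]) for i in range(4)])
nn=np.linalg.svd(P-P.mean(0))[2][2];nn*=np.sign(nn[2]);print("normal",nn,"slope",np.degrees(np.arccos(nn[2])),"yaw",np.degrees(np.arctan2(-nn[1],-nn[0])))
y=(P[0]-P[3]+P[1]-P[2]);print("edge yaw",np.degrees(np.arctan2(y[0],-y[1])))
x=P[0]-P[1]+P[3]-P[2];print("x yaw",np.degrees(np.arctan2(x[1],x[0])))
# dial bar: black mask in both views
for n,im,b in(("top",t,(230,192,256,216)),("side",s,(310,182,342,210))):
    x0,y0,x1,y1=b; h=cv2.cvtColor(im,6)[y0:y1,x0:x1]; th=45 if n=="top" else 50; v,u=np.nonzero(h<th); print("dial black",n,u.mean()+x0,v.mean()+y0,len(u))
s_=r.sense();print(R.from_rotvec(s_["eef_rot"]).as_matrix().round(3).tolist())
E
python3 m2.py
```

```text
front,left,right ang [(np.float64(86.5), np.float64(0.81)), (np.float64(176.4), np.float64(0.72)), (np.float64(175.4), np.float64(0.34))] [array([ 0.52322699, -0.12055733,  0.045     ]), array([ 0.51373757, -0.27356899,  0.045     ])]
side [(np.float64(85.2), np.float64(0.4)), (np.float64(176.8), np.float64(0.27))] [ 0.51444911 -0.27675761  0.045     ]
rim side 53 51 ((408.44915771484375, 258.9895935058594), (33.28070831298828, 42.917381286621094), 60.90424346923828)
rim top 30 28 ((403.1919860839844, 202.98451232910156), (33.73344802856445, 38.886085510253906), 89.44065856933594)
rim centre (array([ 0.61478372, -0.20685246,  0.16570859]), np.float64(0.003780624037061053))
timer
(array([0.6870991 , 0.17326863, 0.09745604]), np.float64(0.0020976541316622844))
(array([0.60293014, 0.15257691, 0.03629866]), np.float64(0.005078032672131511))
(array([0.57430535, 0.28100456, 0.03284141]), np.float64(0.0017436900181706542))
(array([0.65912053, 0.29700618, 0.0985898 ]), np.float64(0.0029707287618064983))
centre [0.63086378 0.22596407 0.06629648] lens [np.float64(0.1268663377099579), np.float64(0.1060791497694731), np.float64(0.13162442910087946), np.float64(0.10850123536452543)]
normal [-0.57905572 -0.12226978  0.80606735] slope 36.28653890086873 yaw 11.92307641310991
edge yaw 12.651442106587469
x yaw 12.25106436728072
dial black top 243.2237762237762 206.2097902097902 143
dial black side 321.4782608695652 193.9945652173913 184
[[-0.972, 0.235, -0.0], [0.235, 0.972, -0.001], [-0.0, -0.001, -1.0]]
```

```bash
cat >> h.py <<'E'
def Rtool(z,y):
    z=np.array(z,float);z/=np.linalg.norm(z);y=np.array(y,float);y-=z*(y@z);y/=np.linalg.norm(y);return np.c_[np.cross(y,z),y,z]
def plan(wps,start=None):  # wps: (pos,R,rows); prints rows from the measured pose
    s=r.sense(); p=s["position"].copy(); Rc=R.from_rotvec(s["eef_rot"]); print("t",round(s["time"],2),"p",p.round(4),"f",s["wrist_force"].round(1),"w",round(s["grip_width"]*1000,1),"q7",s["joint_positions"][6].round(2))
    if start: p,Rc=start
    for q,Rt,n in wps:
        Rt=R.from_matrix(Rt); w=(Rc.inv()*Rt).as_rotvec()/n; d=(np.asarray(q)-p)/n
        print("turn",w.round(4).tolist(),"rows",n)
        for i in range(n):
            print("  ",(Rc.as_matrix().T@d*1000).round(1).tolist()); Rc=Rc*R.from_rotvec(w)
        p=np.array(q)
c,s_=np.cos,np.sin
yaw=np.radians(-3.9); BX=np.array([c(yaw),s_(yaw),0]); BY=np.array([-s_(yaw),c(yaw),0]); BZ=-.5*BX+np.array([0,0,c(np.pi/6)])
RIM=np.array([.615,-.2055,.166]); LID=np.array([.433,.351]); CAST=np.array([.4515,-.108])
ty=np.radians(12.3); TX=np.array([c(ty),s_(ty),0]); TY=np.array([-s_(ty),c(ty),0]); sl=np.radians(35); TN=-s_(sl)*TX+np.array([0,0,c(sl)]); TU=c(sl)*TX+np.array([0,0,s_(sl)])
DOWN=[0,0,-1]; a=np.radians(31.5)
R_CAST=Rtool(DOWN,[c(a),s_(a),0]); R_BAR=Rtool(-BZ,BY); R_LID=Rtool(DOWN,[433,351,0])
E
python3 - <<'E'
from h import *
p,e=tri((321.5,194),(243.2,206.2));print("dial blob",p,e,"panel offset",(p-[.631,.226,.0663])@np.c_[TU,TY,TN])
R0=R.from_rotvec(r.sense()["eef_rot"]).as_matrix()
Rm=(R.from_matrix(R0)*R.from_rotvec((R.from_matrix(R0).inv()*R.from_matrix(R_CAST)).as_rotvec()/2)).as_matrix()
plan([((.40,.30,.20),Rm,9),((*CAST,.10),R_CAST,10)])
E
```

```text
dial blob [0.61905484 0.22180971 0.08976738] 0.0055562441291445 panel offset [ 0.00316882 -0.00154942  0.02642955]
t 0.1 p [0.1524 0.6314 0.238 ] f [-0.2 -0.2  0.1] w 88.4 q7 -0.07
turn [-0.0001, 0.0, 0.0436] rows 9
   [-35.4, -29.3, 4.3]
   [-36.6, -27.8, 4.3]
   [-37.8, -26.1, 4.3]
   [-38.9, -24.5, 4.3]
   [-39.9, -22.8, 4.3]
   [-40.9, -21.0, 4.2]
   [-41.8, -19.2, 4.2]
   [-42.6, -17.4, 4.2]
   [-43.3, -15.5, 4.2]
turn [-0.0001, 0.0, 0.0392] rows 10
   [-28.2, -30.0, 10.0]
   [-29.3, -28.8, 10.0]
   [-30.4, -27.7, 10.0]
   [-31.5, -26.4, 10.0]
   [-32.5, -25.2, 10.0]
   [-33.5, -23.9, 10.0]
   [-34.4, -22.6, 10.0]
   [-35.2, -21.2, 10.0]
   [-36.0, -19.8, 10.0]
   [-36.8, -18.4, 10.0]
```

Emit:
{"op": "servo_tool", "data": {
  "steps": [
    [[0, 0, 0.044], [-35, -29, 4], 50],
    [[0, 0, 0.044], [-37, -28, 4], 50],
    [[0, 0, 0.044], [-38, -26, 4], 50],
    [[0, 0, 0.044], [-39, -25, 4], 50],
    [[0, 0, 0.044], [-40, -23, 4], 50]
  ]
}}

```text
time: 0.6
position: [0.2907, 0.4451, 0.2184]
eef_rot: [-0.714, -3.059, 0.001]
wrist_force: [1.4, 0.9, -0.1]
grip_width: 0.0508
gripper_force: 0.0
```

Emit:
{"op": "servo_tool", "data": {
  "steps": [
    [[0, 0, 0.044], [-41, -21, 4], 50],
    [[0, 0, 0.044], [-42, -19, 4], 50],
    [[0, 0, 0.044], [-43, -17, 4], 50],
    [[0, 0, 0.044], [-43, -16, 4], 50],
    [[0, 0, 0.039], [-28, -30, 10], 50]
  ]
}}

```text
time: 1.1
position: [0.4081, 0.257, 0.1932]
eef_rot: [1.04, 2.961, 0.003]
wrist_force: [1.2, 0.4, -0.5]
grip_width: 0.05
gripper_force: 0.0
```

Emit:
{"op": "servo_tool", "data": {
  "steps": [
    [[0, 0, 0.039], [-29, -29, 10], 50],
    [[0, 0, 0.039], [-30, -28, 10], 50],
    [[0, 0, 0.039], [-32, -26, 10], 50],
    [[0, 0, 0.039], [-33, -25, 10], 50],
    [[0, 0, 0.039], [-34, -24, 10], 50]
  ]
}}

```text
time: 1.6
position: [0.4305, 0.0523, 0.1424]
eef_rot: [1.321, 2.85, 0.0]
wrist_force: [0.3, -0.1, -0.4]
grip_width: 0.0501
gripper_force: 0.0
```

Emit:
{"op": "servo_tool", "data": {
  "steps": [
    [[0, 0, 0.039], [-34, -23, 10], 50],
    [[0, 0, 0.039], [-35, -21, 10], 50],
    [[0, 0, 0.039], [-36, -20, 10], 50],
    [[0, 0, 0.039], [-37, -18, 10], 50],
    [[0, 0, 0], [0, 0, 0], 50]
  ]
}}

```text
time: 2.1
position: [0.4499, -0.1151, 0.102]
eef_rot: [1.55, 2.732, -0.005]
wrist_force: [0.3, 0.9, -0.4]
grip_width: 0.0502
gripper_force: 0.0
```

```bash
python3 - <<'E'
from h import *
cv2.imwrite("pics/top1.png",r.read_camera("top"));cv2.imwrite("pics/side1.png",r.read_camera("side"))
plan([((*CAST,.05),R_CAST,2),((*CAST,.003),R_CAST,3)])
E
```

```text
t 2.2 p [ 0.4501 -0.1097  0.1024] f [-0.7  0.5  0.2] w 49.9 q7 0.94
turn [-0.0004, -0.0003, -0.0019] rows 2
   [0.4, 1.1, 26.2]
   [0.4, 1.1, 26.2]
turn [-0.0, 0.0, -0.0] rows 3
   [0.0, 0.0, 15.7]
   [0.0, 0.0, 15.7]
   [0.0, 0.0, 15.7]
```

Emit:
{"op": "servo_tool", "data": {
  "steps": [
    [[0, 0, -0.002], [0, 1, 26], 50],
    [[0, 0, 0], [1, 1, 26], 50],
    [[0, 0, 0], [0, 0, 25], 50],
    [[0, 0, 0], [0, 0, 15], 50],
    [[0, 0, 0], [0, 0, 8], 50]
  ],
  "grip_force": 35
}}

```text
time: 2.7
position: [0.4512, -0.1051, 0.0017]
eef_rot: [-1.529, -2.742, -0.001]
wrist_force: [-0.3, -0.1, 0.4]
grip_width: 0.0499
gripper_force: 0.0
```

Emit:
{"op": "servo_tool", "data": {
  "steps": [
    [[0, 0, 0], [0, 0, 0], 50],
    [[0, 0, 0], [0, 0, 0], 0],
    [[0, 0, 0], [0, 0, 0], 0],
    [[0, 0, 0], [0, 0, 0], 0],
    [[0, 0, 0], [0, 0, 0], 0]
  ]
}}

```text
time: 3.2
position: [0.4521, -0.1073, 0.0032]
eef_rot: [1.534, 2.74, 0.001]
wrist_force: [-0.1, 0.1, 0.6]
grip_width: 0.0202
gripper_force: 0.0
```

```bash
python3 - <<'E'
from h import *
plan([((.452,-.107,.10),R_CAST,2),(RIM+.06*BZ,R_BAR,9),(RIM-.04*BZ,R_BAR,4)])
E
```

```text
t 3.2 p [ 0.4521 -0.1073  0.0032] f [-0.1  0.1  0.6] w 20.2 q7 1.03
turn [0.0004, 0.0003, 0.0001] rows 2
   [0.1, 0.1, -48.4]
   [0.1, 0.0, -48.4]
turn [-0.0277, -0.0537, -0.1034] rows 9
   [-16.9, 7.0, -13.1]
   [-18.2, 5.5, -12.0]
   [-19.3, 3.9, -10.9]
   [-20.2, 2.2, -9.7]
   [-20.8, 0.3, -8.6]
   [-21.1, -1.6, -7.5]
   [-21.2, -3.7, -6.4]
   [-21.1, -5.7, -5.4]
   [-20.6, -7.7, -4.5]
turn [0.0, 0.0, 0.0] rows 4
   [0.0, -0.0, 25.0]
   [0.0, -0.0, 25.0]
   [0.0, -0.0, 25.0]
   [0.0, -0.0, 25.0]
```

Emit:
{"op": "servo_tool", "data": {
  "steps": [
    [[0, 0, 0], [0, 0, 0], 0],
    [[0, 0, 0], [0, 0, 0], 0],
    [[0, 0, 0], [0, 0, -20], 0],
    [[0, 0, 0], [0, 0, -38], 0],
    [[0, 0, 0], [0, 0, -40], 0]
  ]
}}

```text
time: 3.7
position: [0.4507, -0.1072, 0.1012]
eef_rot: [-1.534, -2.739, 0.002]
wrist_force: [1.1, -1.1, -0.1]
grip_width: 0.0137
gripper_force: 35.0
```

Emit:
{"op": "servo_tool", "data": {
  "steps": [
    [[-0.028, -0.054, -0.103], [-17, 7, -13], 0],
    [[-0.028, -0.054, -0.103], [-18, 5, -12], 0],
    [[-0.028, -0.054, -0.103], [-19, 4, -11], 0],
    [[-0.028, -0.054, -0.103], [-20, 2, -10], 0],
    [[-0.028, -0.054, -0.103], [-21, 0, -9], 0]
  ]
}}

```text
time: 4.2
position: [0.5248, -0.1612, 0.1675]
eef_rot: [0.698, 2.752, -0.015]
wrist_force: [0.2, -0.3, -0.7]
grip_width: 0.0136
gripper_force: 35.0
```

Emit:
{"op": "servo_tool", "data": {
  "steps": [
    [[-0.028, -0.054, -0.103], [-21, -2, -8], 0],
    [[-0.028, -0.054, -0.103], [-21, -4, -6], 0],
    [[-0.028, -0.054, -0.103], [-21, -6, -5], 0],
    [[-0.028, -0.054, -0.103], [-21, -8, -5], 0],
    [[0, 0, 0], [0, 0, 0], 0]
  ]
}}

```text
time: 4.7
position: [0.5823, -0.2109, 0.221]
eef_rot: [0.102, 2.609, -0.026]
wrist_force: [-1.0, -2.1, -1.9]
grip_width: 0.0137
gripper_force: 35.0
```

```bash
python3 - <<'E'
from h import *
plan([(RIM+.02*BZ,R_BAR,2),(RIM-.04*BZ,R_BAR,3)])
s=cv2.resize(r.read_camera("side")[180:350,330:480],(600,600*170//150-80),interpolation=3);t=r.read_camera("top")
cv2.imwrite("pics/s2.png",s)
E
```

```text
t 4.7 p [ 0.5823 -0.2109  0.221 ] f [-1.  -2.1 -1.9] w 13.7 q7 2.1
turn [-0.0021, 0.0035, -0.0046] rows 2
   [-0.0, 3.9, 21.9]
   [-0.1, 3.8, 21.9]
turn [0.0, 0.0, 0.0] rows 3
   [0.0, -0.0, 20.0]
   [0.0, -0.0, 20.0]
   [0.0, -0.0, 20.0]
```

View pics/s2.png

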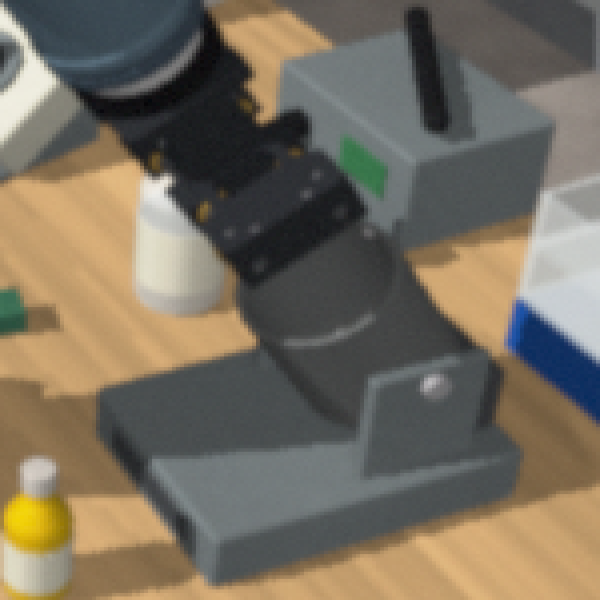

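The gripper sits centred above the mouth (rim at crop (320,290)), with casting and fingers hidden behind its body. I'm going in.

Emit:
{"op": "servo_tool", "data": {
  "steps": [
    [[-0.002, 0.003, -0.005], [0, 3, 20], 0],
    [[0, 0, 0], [0, 3, 20], 0],
    [[0, 0, 0], [0, 0, 15], 0],
    [[0, 0, 0], [0, 0, 15], 0],
    [[0, 0, 0], [0, 0, 15], 0]
  ]
}}

```text
time: 5.3
position: [0.6217, -0.1976, 0.1502]
eef_rot: [0.084, 2.621, -0.016]
wrist_force: [0.5, 0.2, -0.6]
grip_width: 0.0135
gripper_force: 35.0
```

Emit:
{"op": "servo_tool", "data": {
  "steps": [
    [[0, 0, 0], [0, 0, 10], 0],
    [[0, 0, 0], [0, 0, 0], 0],
    [[0, 0, 0], [0, 0, 0], 28],
    [[0, 0, 0], [0, 0, 0], 28],
    [[0, 0, 0], [0, 0, 0], 28]
  ]
}}

```text
time: 5.8
position: [0.6267, -0.2011, 0.1435]
eef_rot: [0.085, 2.619, -0.017]
wrist_force: [0.2, -0.2, 1.0]
grip_width: 0.0281
gripper_force: 0.0
```

Emit:
{"op": "servo_tool", "data": {
  "steps": [
    [[0, 0, 0], [0, 0, -20], 28],
    [[0, 0, 0], [0, 0, -40], 28],
    [[0, 0, 0], [0, 0, -45], 28],
    [[0, 0, 0], [0, 0, -20], 28],
    [[0, 0, 0], [0, 0, 0], 28]
  ]
}}

```text
time: 6.3
position: [0.5646, -0.1987, 0.2546]
eef_rot: [0.087, 2.614, -0.018]
wrist_force: [0.6, 0.7, -0.3]
grip_width: 0.0278
gripper_force: 0.0
```

```bash
python3 - <<'E'
from h import *
# lid grip: TCP 1.5 mm above flange top
plan([((*LID,.12),R_LID,15),((*LID,.0225),R_LID,4)])
E
```

```text
t 6.3 p [ 0.5646 -0.1987  0.2546] f [ 0.6  0.7 -0.3] w 27.8 q7 2.46
turn [0.0147, 0.0329, 0.0536] rows 15
   [14.2, 36.0, 2.3]
   [16.1, 35.2, 2.3]
   [17.8, 34.3, 2.3]
   [19.6, 33.3, 2.4]
   [21.3, 32.3, 2.6]
   [22.9, 31.1, 2.9]
   [24.4, 29.9, 3.2]
   [25.9, 28.6, 3.6]
   [27.2, 27.3, 4.1]
   [28.5, 25.8, 4.6]
   [29.7, 24.3, 5.2]
   [30.8, 22.8, 5.8]
   [31.7, 21.2, 6.5]
   [32.6, 19.6, 7.3]
   [33.4, 17.9, 8.1]
turn [0.0, -0.0, -0.0] rows 4
   [-0.0, -0.0, 24.4]
   [-0.0, -0.0, 24.4]
   [-0.0, -0.0, 24.4]
   [-0.0, -0.0, 24.4]
```

Emit:
{"op": "servo_tool", "data": {
  "steps": [
    [[0.015, 0.033, 0.054], [14, 36, 2], 50],
    [[0.015, 0.033, 0.054], [16, 35, 2], 50],
    [[0.015, 0.033, 0.054], [18, 34, 2], 50],
    [[0.015, 0.033, 0.054], [20, 33, 2], 50],
    [[0.015, 0.033, 0.054], [21, 32, 3], 50]
  ]
}}

```text
time: 6.8
position: [0.5201, -0.0232, 0.2081]
eef_rot: [0.468, 2.746, -0.014]
wrist_force: [0.0, 0.0, -0.3]
grip_width: 0.05
gripper_force: 0.0
```

Emit:
{"op": "servo_tool", "data": {
  "steps": [
    [[0.015, 0.033, 0.054], [23, 31, 3], 50],
    [[0.015, 0.033, 0.054], [24, 30, 3], 50],
    [[0.015, 0.033, 0.054], [26, 29, 4], 50],
    [[0.015, 0.033, 0.054], [27, 27, 4], 50],
    [[0.015, 0.033, 0.054], [28, 26, 5], 50]
  ]
}}

```text
time: 7.3
position: [0.475, 0.1596, 0.1617]
eef_rot: [0.893, 2.825, -0.012]
wrist_force: [-0.2, -0.2, 0.5]
grip_width: 0.0501
gripper_force: 0.0
```

Emit:
{"op": "servo_tool", "data": {
  "steps": [
    [[0.015, 0.033, 0.054], [30, 24, 5], 50],
    [[0.015, 0.033, 0.054], [31, 23, 6], 50],
    [[0.015, 0.033, 0.054], [32, 21, 7], 50],
    [[0.014, 0.033, 0.054], [33, 20, 7], 50],
    [[0.014, 0.033, 0.053], [33, 18, 8], 50]
  ]
}}

```text
time: 7.8
position: [0.4288, 0.3426, 0.1155]
eef_rot: [-1.341, -2.84, 0.006]
wrist_force: [-0.1, -0.6, 0.4]
grip_width: 0.0503
gripper_force: 0.0
```

```bash
python3 - <<'E'
from h import *
plan([((*LID,.06),R_LID,3),((*LID,.022),R_LID,2)])
t,s=r.read_camera("top"),r.read_camera("side")
a=cv2.resize(np.clip(t[165:255,360:440]*1.8,0,255).astype(np.uint8),(400,450),interpolation=3)
b=cv2.resize(s[235:325,350:430],(400,450),interpolation=3)
cv2.imwrite("pics/bar.png",np.hstack([a,b]))
E
```

```text
t 7.8 p [0.4288 0.3426 0.1155] f [-0.1 -0.6  0.4] w 50.3 q7 0.48
turn [-0.0012, 0.0002, 0.0024] rows 3
   [1.3, 2.9, 18.5]
   [1.3, 2.9, 18.5]
   [1.3, 2.9, 18.5]
turn [0.0, -0.0, 0.0] rows 2
   [-0.0, -0.0, 19.0]
   [-0.0, -0.0, 19.0]
```

View pics/bar.png

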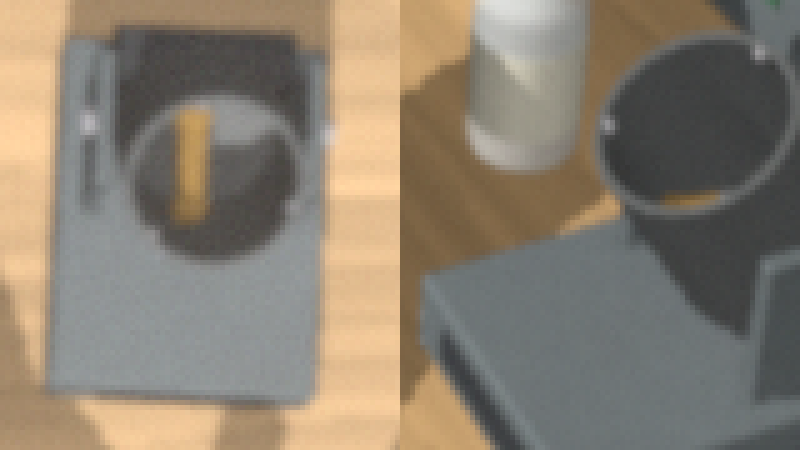

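The casting (top crop (193,165)) lies inside the barrel. The rim centre reads about (215,176) in the top half and (698,123) in the side half. Next I refine the rim fit and pick up the lid.

Emit:
{"op": "servo_tool", "data": {
  "steps": [
    [[0, 0, 0], [1, 3, 18], 50],
    [[0, 0, 0], [1, 3, 18], 50],
    [[0, 0, 0], [1, 2, 18], 50],
    [[0, 0, 0], [0, 0, 18], 50],
    [[0, 0, 0], [0, 0, 12], 50]
  ],
  "grip_force": 55
}}

```text
time: 8.4
position: [0.4335, 0.3466, 0.0308]
eef_rot: [1.341, 2.84, -0.008]
wrist_force: [-0.4, 0.9, -0.5]
grip_width: 0.0501
gripper_force: 0.0
```

```bash
python3 - <<'E'
from h import *
print(r.sense()["position"])
C={}
for n,c,ab,ang in(("side",(409.3,259.3),(20,17),-25),("top",(402.9,200.1),(17.8,16.9),0)):
    g=cv2.cvtColor(np.mean([r.read_camera(n) for _ in range(4)],0).astype(np.float32),6)
    for it in range(3):
        pts=[]
        M=cv2.getRotationMatrix2D((0,0),-ang,1)[:,:2]
        for a in np.radians(np.arange(0,360,6)):
            k=np.arange(.85,1.15,.01); q=np.array(c)+k[:,None]*(M@[np.cos(a)*ab[0],np.sin(a)*ab[1]])
            v=cv2.remap(g,q[:,0].astype(np.float32)[:,None],q[:,1].astype(np.float32)[:,None],1).ravel()
            i=np.argmax(v)
            if 2<i<len(k)-3 and v[i]>v[0]+4 and v[i]>v[-1]+4: pts.append(q[i])
        pts=np.array(pts,np.float32); e=cv2.fitEllipseAMS(pts); c,ab,ang=e[0],np.array(e[1])/2,e[2]
        print(n,len(pts),np.round(c,1),ab.round(1),round(ang))
    C[n]=c
print("rim",tri(C["side"],C["top"]),tri((409.2,259.2),(402.8,200.0)))
E
```

```text
[0.43346727 0.34660461 0.03077852]
side 33 [409.3 259.3] [15.8 20.4] 61
side 32 [409.7 259.7] [15.  20.7] 61
side 34 [409.6 259.6] [15.2 20.7] 60
top 10 [404.6 202.8] [16.5 19.4] 109
top 11 [407.3 223.5] [24.3 39.4] 168
top 12 [408.4 220.9] [25.5 35.4] 157
rim (array([ 0.58019131, -0.2256091 ,  0.18763643]), np.float64(0.04064953622401812)) (array([ 0.62118366, -0.20527337,  0.1621206 ]), np.float64(0.0011856970765191227))
```

Emit:
{"op": "servo_tool", "data": {
  "steps": [
    [[0, 0, 0], [3, 2, 5], 50],
    [[0, 0, 0], [0, 0, 4], 0],
    [[0, 0, 0], [0, 0, 0], 0],
    [[0, 0, 0], [0, 0, 0], 0],
    [[0, 0, 0], [0, 0, 0], 0]
  ]
}}

```text
time: 9.3
position: [0.4336, 0.3514, 0.0241]
eef_rot: [1.339, 2.84, -0.004]
wrist_force: [0.9, -0.5, -2.4]
grip_width: 0.0269
gripper_force: 55.0
```

```bash
sed -i 's/^RIM=np.array(\[.615,-.2055,.166\])/RIM=np.array([.621,-.205,.162])/' h.py; cat >> h.py <<'E'
R_SEAT=Rtool(-BZ,-BY)
E
python3 - <<'E'
from h import *
# TCP sits ~2 mm above flange top -> ~8 mm above flange underside
p=r.sense()["position"]; off=p[2]-.014; print("off",off)
plan([((p[0],p[1],.14),R_LID,3),(RIM+(off+.07)*BZ+[0,0,.0],R_SEAT,15)])
E
```

```text
off 0.010089863195541822
t 9.3 p [0.4336 0.3514 0.0241] f [ 0.9 -0.5 -2.4] w 26.9 q7 0.57
turn [-0.0006, 0.0009, 0.0028] rows 3
   [-0.1, -0.1, -38.6]
   [-0.1, -0.0, -38.6]
   [-0.0, -0.0, -38.6]
turn [-0.0403, 0.0175, 0.1504] rows 15
   [-34.9, -15.6, -6.1]
   [-36.7, -10.0, -7.2]
   [-37.6, -4.0, -8.2]
   [-37.6, 2.0, -8.9]
   [-36.7, 7.9, -9.3]
   [-34.9, 13.7, -9.5]
   [-32.3, 19.1, -9.4]
   [-28.8, 24.1, -9.1]
   [-24.7, 28.5, -8.5]
   [-20.0, 32.2, -7.7]
   [-14.8, 35.1, -6.6]
   [-9.3, 37.2, -5.4]
   [-3.5, 38.3, -4.0]
   [2.4, 38.5, -2.4]
   [8.1, 37.8, -0.8]
```

Emit:
{"op": "servo_tool", "data": {
  "steps": [
    [[0, 0, 0], [0, 0, -15], 0],
    [[0, 0, 0], [0, 0, -35], 0],
    [[0, 0, 0], [0, 0, -40], 0],
    [[0, 0, 0], [0, 0, -30], 0],
    [[0, 0, 0], [0, 0, 0], 0]
  ]
}}

```text
time: 9.8
position: [0.4361, 0.3532, 0.1488]
eef_rot: [1.339, 2.837, 0.007]
wrist_force: [0.5, 0.5, -1.2]
grip_width: 0.0267
gripper_force: 55.0
```

```bash
cat >> h.py <<'E'
R_SEAT=R_BAR@R.from_rotvec([0,0,np.radians(40)]).as_matrix(); OFF=.0101
E
python3 - <<'E'
from h import *
print("y",R_SEAT[:,1])
plan([(RIM+(OFF+.07)*BZ,R_SEAT,14),(RIM+(OFF+.02)*BZ,R_SEAT,3)])
E
```

```text
y [0.60748404 0.7264084  0.3213938 ]
t 9.8 p [0.4361 0.3532 0.1488] f [ 0.5  0.5 -1.2] w 26.7 q7 0.45
turn [-0.0253, -0.0271, -0.0081] rows 14
   [-37.2, -17.2, -5.9]
   [-37.2, -17.4, -5.4]
   [-37.2, -17.5, -4.8]
   [-37.2, -17.7, -4.2]
   [-37.2, -17.9, -3.7]
   [-37.1, -18.1, -3.1]
   [-37.0, -18.4, -2.6]
   [-37.0, -18.6, -2.0]
   [-36.9, -18.9, -1.5]
   [-36.7, -19.1, -1.0]
   [-36.6, -19.4, -0.5]
   [-36.4, -19.7, -0.0]
   [-36.3, -20.0, 0.5]
   [-36.1, -20.3, 1.0]
turn [0.0, 0.0, -0.0] rows 3
   [0.0, -0.0, 16.7]
   [0.0, -0.0, 16.7]
   [0.0, -0.0, 16.7]
```

Emit:
{"op": "servo_tool", "data": {
  "steps": [
    [[-0.025, -0.027, -0.008], [-37, -17, -6], 0],
    [[-0.025, -0.027, -0.008], [-37, -17, -5], 0],
    [[-0.025, -0.027, -0.008], [-37, -17, -5], 0],
    [[-0.025, -0.027, -0.008], [-37, -18, -4], 0],
    [[-0.025, -0.027, -0.008], [-37, -18, -4], 0]
  ]
}}

```text
time: 10.3
position: [0.485, 0.1532, 0.1743]
eef_rot: [1.209, 2.705, 0.078]
wrist_force: [0.7, -0.1, -1.4]
grip_width: 0.0265
gripper_force: 55.0
```

Emit:
{"op": "servo_tool", "data": {
  "steps": [
    [[-0.025, -0.027, -0.008], [-37, -18, -3], 0],
    [[-0.025, -0.027, -0.008], [-37, -18, -3], 0],
    [[-0.025, -0.027, -0.008], [-37, -19, -2], 0],
    [[-0.025, -0.027, -0.008], [-37, -19, -2], 0],
    [[-0.025, -0.027, -0.008], [-37, -19, -1], 0]
  ]
}}

```text
time: 10.8
position: [0.5369, -0.0448, 0.2055]
eef_rot: [1.083, 2.565, 0.152]
wrist_force: [0.4, 0.5, -1.5]
grip_width: 0.0268
gripper_force: 55.0
```

Emit:
{"op": "servo_tool", "data": {
  "steps": [
    [[-0.025, -0.027, -0.008], [-37, -19, -1], 0],
    [[-0.025, -0.027, -0.008], [-36, -20, 0], 0],
    [[-0.025, -0.027, -0.008], [-36, -20, 0], 0],
    [[-0.025, -0.027, -0.008], [-36, -20, 1], 0],
    [[0, 0, 0], [0, 0, 0], 0]
  ]
}}

```text
time: 11.3
position: [0.5766, -0.2121, 0.2317]
eef_rot: [1.003, 2.439, 0.198]
wrist_force: [0.5, -1.7, -2.0]
grip_width: 0.0271
gripper_force: 55.0
```

```bash
python3 - <<'E'
from h import *
plan([(RIM+(OFF+.02)*BZ,R_SEAT,3),(RIM+(OFF+.005)*BZ,R_SEAT,2)])
t,s=r.read_camera("top"),r.read_camera("side")
a=cv2.resize(np.clip(t[165:255,350:430]*1.8,0,255).astype(np.uint8),(400,450),interpolation=3)
b=cv2.resize(s[205:295,360:440],(400,450),interpolation=3)
cv2.imwrite("pics/seat0.png",np.hstack([a,b]))
p=r.sense()["position"]; Rn=R.from_rotvec(r.sense()["eef_rot"]).as_matrix()
print([(proj(n,p+Rn[:,2]*.010)-o)*5 for n,o in(("top",(350,165)),("side",(360,205)))])
E
```

```text
t 11.3 p [ 0.5766 -0.2121  0.2317] f [ 0.5 -1.7 -2. ] w 27.1 q7 1.87
turn [-0.0056, 0.0025, -0.0032] rows 3
   [1.6, 3.5, 17.3]
   [1.5, 3.4, 17.4]
   [1.4, 3.3, 17.4]
turn [-0.0, 0.0, -0.0] rows 2
   [-0.0, 0.0, 7.5]
   [-0.0, 0.0, 7.5]
[array([276.43832417, 227.9246432 ]), array([180.78048744, 185.97900081])]
```

View pics/seat0.png

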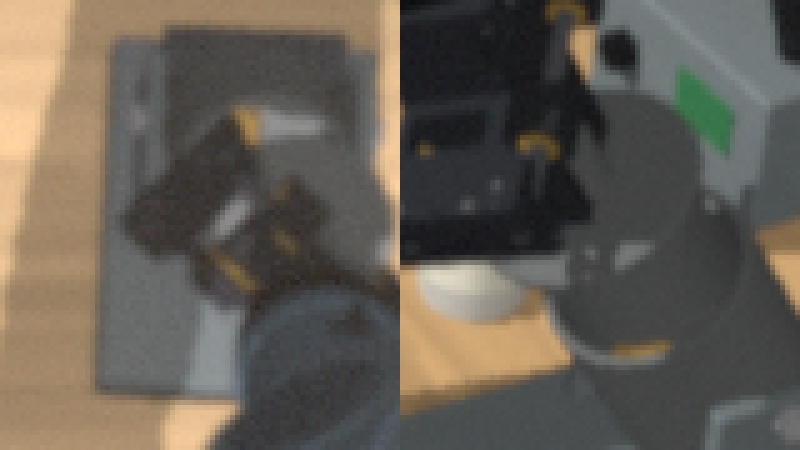

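The lid is held tilted above the mouth: flange at side-crop (640,170), rim at (650,270), casting's end visible inside at (640,350). I'll go down to just above the rim and settle.

Emit:
{"op": "servo_tool", "data": {
  "steps": [
    [[-0.005, 0.002, -0.003], [2, 3, 17], 0],
    [[0, 0, 0], [0, 0, 15], 0],
    [[0, 0, 0], [0, 0, 8], 0],
    [[0, 0, 0], [0, 0, 0], 0],
    [[0, 0, 0], [0, 0, 0], 0]
  ]
}}

```text
time: 11.9
position: [0.5988, -0.1983, 0.196]
eef_rot: [0.98, 2.453, 0.213]
wrist_force: [0.5, 0.3, -1.8]
grip_width: 0.0266
gripper_force: 55.0
```

```bash
python3 - <<'E'
from h import *
plan([(RIM+(OFF+.016)*BZ,R_SEAT,1)])
E
```

```text
t 11.9 p [ 0.5988 -0.1983  0.196 ] f [ 0.5  0.3 -1.8] w 26.6 q7 1.99
turn [-0.0054, -0.0047, 0.0064] rows 1
   [-5.4, -2.2, 14.6]
```

Emit:
{"op": "servo_tool", "data": {
  "steps": [
    [[-0.005, -0.005, 0.006], [-5, -2, 7], 0],
    [[0, 0, 0], [0, 0, 5], 0],
    [[0, 0, 0], [0, 0, 0], 0],
    [[0, 0, 0], [0, 0, 0], 0],
    [[0, 0, 0], [0, 0, 0], 0]
  ]
}}

```text
time: 12.4
position: [0.6067, -0.2044, 0.1872]
eef_rot: [0.986, 2.443, 0.218]
wrist_force: [0.3, -1.1, -0.7]
grip_width: 0.0266
gripper_force: 55.0
```

```bash
python3 - <<'E'
from h import *
plan([(RIM+(OFF+.016)*BZ,R_SEAT,1)]); s=r.sense(); Rn=R.from_rotvec(s["eef_rot"]).as_matrix(); print(Rn.T@s["wrist_force"], s["torque"])
E
```

```text
t 12.4 p [ 0.6067 -0.2044  0.1872] f [ 0.3 -1.1 -0.7] w 26.6 q7 2.04
turn [-0.0004, 0.0014, -0.0006] rows 1
   [0.4, 0.2, 2.9]
[-0.65275457 -0.84902953  0.79538618] [0.0411225  0.62571271 0.0280726 ]
```

Emit:
{"op": "servo_tool", "data": {
  "steps": [
    [[0, 0, 0], [0, 0, 3], 0],
    [[0, 0, 0], [0, 0, 3], 0],
    [[0, 0, 0], [0, 0, 2], 0],
    [[0, 0, 0], [0, 0, 0], 0],
    [[0, 0, 0], [0, 0, 0], 0]
  ]
}}

```text
time: 12.9
position: [0.6104, -0.2054, 0.1796]
eef_rot: [0.987, 2.443, 0.217]
wrist_force: [-1.8, -1.3, -2.0]
grip_width: 0.0264
gripper_force: 55.0
```

```bash
cat > st.py <<'E'
from h import *
s=r.sense(); Rn=R.from_rotvec(s["eef_rot"]).as_matrix(); d=s["position"]-RIM
print("t",s["time"],"barrel frame mm",(np.c_[BX*c(np.pi/6)+[0,0,.5],BY,BZ].T@d*1000-[0,0,OFF*1000]).round(1),"f tool",(Rn.T@s["wrist_force"]).round(1),"f barrel",(np.c_[BX*c(np.pi/6)+[0,0,.5],BY,BZ].T@s["wrist_force"]).round(1),"m",s["torque"].round(2),"ang err",(R.from_matrix(Rn).inv()*R.from_matrix(R_SEAT)).as_rotvec().round(4),"w",s["grip_width"])
E
python3 st.py
```

```text
t 12.9 barrel frame mm [-0.3 -1.1 10.5] f tool [ 1.  -2.7  0.9] f barrel [-2.5 -1.4 -0.9] m [-0.23  1.09 -0.23] ang err [-0.0015  0.0013 -0.0012] w 0.026404883936781785
```

Emit:
{"op": "servo_tool", "data": {
  "steps": [
    [[0, 0, 0], [0, 0, 2], 0],
    [[0, 0, 0], [0, 0, 2], 0],
    [[0, 0, 0], [0, 0, 0], 0],
    [[0, 0, 0], [0, 0, 0], 0]
  ]
}}

```text
time: 13.3
position: [0.6125, -0.2051, 0.176]
eef_rot: [0.987, 2.444, 0.217]
wrist_force: [0.1, -2.0, -4.2]
grip_width: 0.0267
gripper_force: 55.0
```

```bash
python3 st.py
```

```text
t 13.3 barrel frame mm [-0.3 -0.6  6.3] f tool [ 0.2 -2.7  3.8] f barrel [-1.9 -2.  -3.8] m [-0.43  1.11 -0.3 ] ang err [-0.0012  0.0008 -0.0008] w 0.02673577285162859
```

Emit:
{"op": "servo_tool", "data": {
  "steps": [
    [[0, 0, 0], [0, 0, 2], 0],
    [[0, 0, 0], [0, 0, 2], 0],
    [[0, 0, 0], [0, 0, 0], 0],
    [[0, 0, 0], [0, 0, 0], 0]
  ]
}}

```text
time: 13.7
position: [0.6136, -0.2054, 0.1747]
eef_rot: [0.987, 2.442, 0.22]
wrist_force: [-23.4, 3.8, 24.1]
grip_width: 0.0265
gripper_force: 55.0
```

```bash
python3 st.py
```

```text
t 13.7 barrel frame mm [-0.  -0.9  4.5] f tool [  7.8  -3.7 -32.7] f barrel [-8.5  2.2 32.7] m [0.35 2.15 0.19] ang err [ 0.0011  0.0014 -0.002 ] w 0.026498070668863984
```

Emit:
{"op": "servo_tool", "data": {
  "steps": [
    [[0, 0, 0], [0, 0, -2], 0],
    [[0, 0, 0], [0, 0, -1], 0],
    [[0, 0, 0], [0, 0, 0], 0],
    [[0, 0, 0], [0, 0, 0], 0]
  ]
}}

```text
time: 14.1
position: [0.6133, -0.2052, 0.1755]
eef_rot: [0.986, 2.443, 0.217]
wrist_force: [-2.4, -2.1, -3.7]
grip_width: 0.0268
gripper_force: 55.0
```

```bash
python3 st.py
```

```text
t 14.1 barrel frame mm [ 0.1 -0.7  5.4] f tool [ 1.4 -4.2  2.1] f barrel [-3.8 -2.3 -2.1] m [-0.52  1.23 -0.36] ang err [-0.0009  0.0014 -0.0008] w 0.026764986441187976
```

Emit:
{"op": "servo_tool", "data": {
  "steps": [
    [[0, 0, 0], [0, 0, -1], 0],
    [[0, 0, 0], [0, 0, -0.5], 0],
    [[0, 0, 0], [0, 0, 0], 0],
    [[0, 0, 0], [0, 0, 0], 0]
  ]
}}

```text
time: 14.5
position: [0.6124, -0.205, 0.1769]
eef_rot: [0.986, 2.443, 0.218]
wrist_force: [-3.2, -2.5, -3.5]
grip_width: 0.0266
gripper_force: 55.0
```

```bash
python3 st.py
```

```text
t 14.5 barrel frame mm [ 0.  -0.6  7.1] f tool [ 1.6 -4.9  1.5] f barrel [-4.3 -2.7 -1.5] m [-0.45  1.28 -0.33] ang err [-0.0006  0.0013 -0.0008] w 0.026586953190250905
```

Emit:
{"op": "servo_tool", "data": {
  "steps": [
    [[0, 0, 0], [0.3, -1, 0], 0],
    [[0, 0, 0], [0, 0, 0], 0],
    [[0, 0, 0], [0, 0, 0], 0]
  ]
}}

```text
time: 14.8
position: [0.612, -0.2052, 0.1767]
eef_rot: [0.985, 2.443, 0.218]
wrist_force: [-1.0, -1.0, -2.1]
grip_width: 0.0271
gripper_force: 55.0
```

```bash
python3 st.py; python3 - <<'E'
from h import *
s=r.read_camera("side")
b=cv2.resize(s[210:310,365:465],(600,600),interpolation=3)
cv2.imwrite("pics/seat1.png",np.clip(b*1.6,0,255).astype(np.uint8))
E
```

```text
t 14.8 barrel frame mm [-0.4 -0.8  7.1] f tool [ 0.7 -2.   1.4] f barrel [-1.9 -1.1 -1.4] m [-0.21  0.9  -0.13] ang err [ 0.0001  0.0013 -0.0005] w 0.027085006929229896
```

View pics/seat1.png

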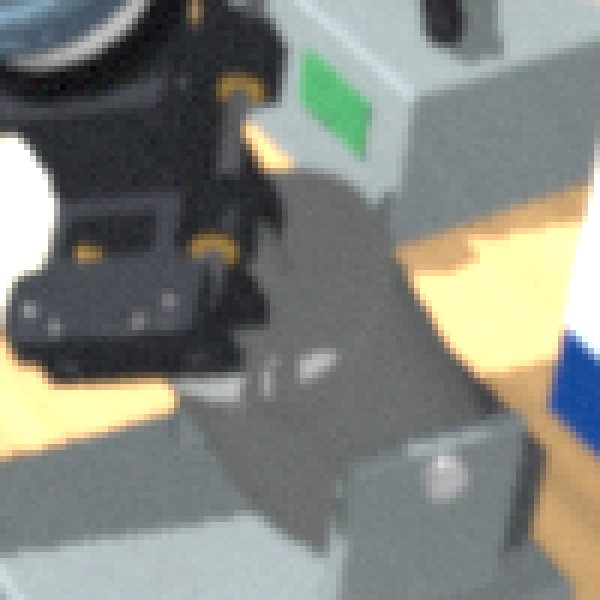

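The flange (centre about (320,290)) sits concentric just above the rim, which shows no gap wider than a few mm. The lid isn't snapped yet. I'll centre it a bit more and press.

Emit:
{"op": "servo_tool", "data": {
  "steps": [
    [[0, 0, 0], [0.3, -0.7, 0], 0],
    [[0, 0, 0], [0, 0, 2], 0],
    [[0, 0, 0], [0, 0, 2], 0],
    [[0, 0, 0], [0, 0, 0], 0],
    [[0, 0, 0], [0, 0, 0], 0]
  ],
  "grip_force": 60
}}

```text
time: 15.35
position: [0.6128, -0.2057, 0.1743]
eef_rot: [0.986, 2.442, 0.221]
wrist_force: [-16.5, 2.9, 19.6]
grip_width: 0.0266
gripper_force: 60.0
```

```bash
python3 st.py
```

```text
t 15.35 barrel frame mm [-0.9 -1.2  4.6] f tool [  4.7  -1.6 -25.3] f barrel [-4.6  1.8 25.3] m [0.52 1.39 0.32] ang err [ 0.0018  0.0015 -0.0013] w 0.026639106511588587
```

Emit:
{"op": "servo_tool", "data": {
  "steps": [
    [[0, 0, 0], [0, 0, 1], 0],
    [[0, 0, 0], [0, 0, 1], 0],
    [[0, 0, 0], [0, 0, 0], 0],
    [[0, 0, 0], [0, 0, 0], 0]
  ]
}}

```text
time: 15.75
position: [0.613, -0.2057, 0.1741]
eef_rot: [0.986, 2.441, 0.223]
wrist_force: [-35.6, 9.0, 44.7]
grip_width: 0.0264
gripper_force: 60.0
```

```bash
python3 st.py
```

```text
t 15.75 barrel frame mm [-0.8 -1.2  4.4] f tool [ 11.   -0.5 -56.8] f barrel [-8.9  6.6 56.8] m [1.16 2.4  0.66] ang err [ 0.0036  0.0016 -0.0021] w 0.026444764478526214
```

```bash
python3 - <<'E'
from h import *
E=np.c_[BX*c(np.pi/6)+[0,0,.5],BY,BZ]
for uv in((403.5,275),(409,274.5),(414,273.5)):
    o,d=ray("side",*uv)
    k=min(np.linspace(.7,1.6,2000),key=lambda k:abs(proj("top",o+k*d)[0]-398.6)); p=o+k*d
    print(uv,p.round(3),proj("top",p).round(1),"barrel",(E.T@(p-RIM)*1000).round(0))
# top-view ends: intersect with planes at depths in barrel
for v in(186,209.4):
    o,d=ray("top",398.6,v)
    for dep in(-.095,-.08,-.06,-.04,-.02):
        k=(dep-(o-RIM)@BZ)/(d@BZ); print(v,dep,(E.T@(o+k*d-RIM)*1000).round(0))
E
```

```text
(403.5, 275) [ 0.615 -0.2    0.114] [398.6 206.4] barrel [-30.   5. -38.]Traceback (most recent call last):
  File "<stdin>", line 5, in <module>
  File "<stdin>", line 5, in <lambda>
  File "h.py", line 11, in proj
    f,cx,cy,P=cam(n); q=P[:3,:3].T@(np.asarray(p)-P[:3,3]); return np.array([cx+f*q[0]/-q[2],cy-f*q[1]/-q[2]])
              ~~~^^^
  File "h.py", line 5, in cam
    m=r.camera_model(n); return 240/np.tan(np.radians(m["fovy"])/2),m["cx"],m["cy"],m["pose"]
ValueError: time passes only in moves, steps and waits
```

Emit:
{"op": "servo_tool", "data": {
  "steps": [
    [[0, 0, 0], [0, 0, -2], 0],
    [[0, 0, 0], [0, 0, 0], 0],
    [[0, 0, 0], [0, 0, 0], 50],
    [[0, 0, 0], [0, 0, 0], 50],
    [[0, 0, 0], [0, 0, 0], 50]
  ]
}}

```text
time: 16.25
position: [0.6136, -0.2057, 0.1729]
eef_rot: [0.985, 2.443, 0.218]
wrist_force: [-0.1, -0.4, 0.8]
grip_width: 0.0485
gripper_force: 0.0
```

Emit:
{"op": "servo_tool", "data": {
  "steps": [
    [[0, 0, 0], [0, 0, -15], 50],
    [[0, 0, 0], [0, 0, -35], 50],
    [[0, 0, 0], [0, 0, -40], 50],
    [[0, 0, 0], [0, 0, -35], 50],
    [[0, 0, 0], [0, 0, 0], 50]
  ]
}}

```text
time: 16.75
position: [0.5512, -0.2025, 0.2848]
eef_rot: [0.985, 2.437, 0.219]
wrist_force: [1.1, 0.4, 0.5]
grip_width: 0.0499
gripper_force: 0.0
```

Emit:
{"op": "servo_tool", "data": {
  "steps": [
    [[0, 0, 0], [50, 0, 0], 0],
    [[0, 0, 0], [50, 0, 0], 0],
    [[0, 0, 0], [50, 0, 0], 0],
    [[0, 0, 0], [0, 0, 0], 0],
    [[0, 0, 0], [0, 0, 0], 0]
  ]
}}

```text
time: 17.25
position: [0.481, -0.1277, 0.2366]
eef_rot: [0.996, 2.448, 0.214]
wrist_force: [-0.5, -0.3, 0.3]
grip_width: 0.0124
gripper_force: 0.0
```

```bash
python3 - <<'E'
from h import *
s=r.sense();print(s["time"],s["position"],s["wrist_force"])
t,s=r.read_camera("top"),r.read_camera("side")
cv2.imwrite("pics/t9.png",t);cv2.imwrite("pics/s9.png",s)
a=cv2.resize(np.clip(t[165:255,360:440]*1.8,0,255).astype(np.uint8),(400,450),interpolation=3)
b=cv2.resize(s[220:310,365:445],(400,450),interpolation=3)
cv2.imwrite("pics/lid9.png",np.hstack([a,np.clip(b*1.5,0,255).astype(np.uint8)]))
E
```

```text
17.25 [ 0.48097963 -0.12773582  0.23663701] [-0.46934015 -0.32515324  0.31492275]
```

View pics/lid9.png

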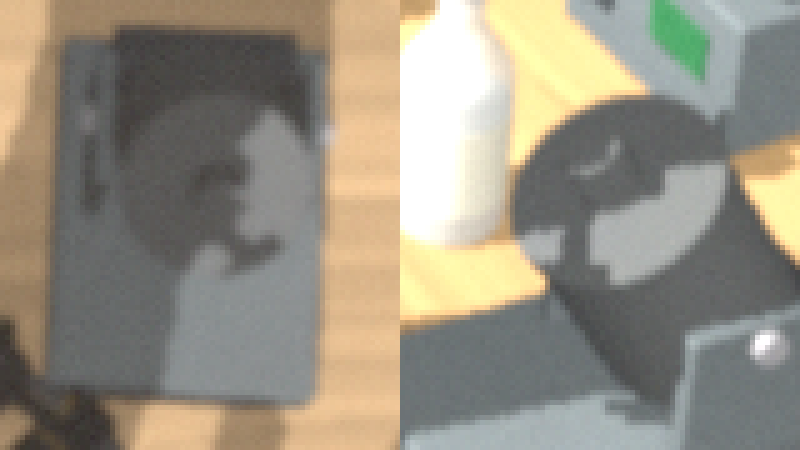

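The flange ellipse spans about x 513-735, y 95-285 in the side half and about x 118-312, y 92-275 in the top half. It looks level, with no visible gap. I'll check the seat depth numerically against the open rim's extents.

```bash
python3 - <<'E'
from h import *
E=np.c_[BX*c(np.pi/6)+[0,0,.5],BY,BZ]; a=np.radians(np.arange(0,360,6))
for n in("side","top"):
    f,cx,cy,P=cam(n)
    def box(g,rad,tx=0,ty=0):
        z=g+rad*(np.cos(a)*tx+np.sin(a)*ty); p=RIM+np.c_[rad*np.cos(a),rad*np.sin(a),z]@E.T; q=(p-P[:3,3])@P[:3,:3]; u=cx-f*q[:,0]/q[:,2]; v=cy+f*q[:,1]/q[:,2]; return np.array([u.min(),u.max(),v.min(),v.max()])
    b0=box(0,.0455); print(n,"rim",b0.round(1))
    for g in(0,.003,.0045): print("  gap",g,(box(g+.006,.05)-b0).round(1))
print("seen side",np.array([387.6,432,239,277])-[389.4,429.4,241.6,277.6]," seen top",np.array([383.6,422.4,183.4,220])-[385.6,421,183.4,217.4])
plan([(RIM+.06*BZ,R_SEAT,3)])
E
```

```text
side rim [389.7 429.6 241.9 277.1]
  gap 0 [-2.9  1.2 -3.2  0.4]
  gap 0.003 [-3.5  0.7 -4.  -0.4]
  gap 0.0045 [-3.7  0.5 -4.4 -0.7]
top rim [385.  420.2 183.4 216.8]
  gap 0 [-1.6  2.  -1.   2.4]
  gap 0.003 [-1.6  2.1 -0.7  2.8]
  gap 0.0045 [-1.5  2.2 -0.5  3. ]
seen side [-1.8  2.6 -2.6 -0.6]  seen top [-2.   1.4  0.   2.6]
t 17.35 p [ 0.4811 -0.129   0.237 ] f [0.2 0.7 0.6] w 4.2 q7 1.42
turn [-0.0027, -0.0009, -0.0026] rows 3
   [-36.7, 2.4, 25.6]
   [-36.7, 2.2, 25.7]
   [-36.7, 2.0, 25.7]
```

Emit:
{"op": "servo_tool", "data": {
  "steps": [
    [[0, 0, 0], [-40, 2, 0], 0],
    [[0, 0, 0], [-40, 2, 0], 0],
    [[0, 0, 0], [-30, 2, 30], 0],
    [[0, 0, 0], [0, 0, 30], 0],
    [[0, 0, 0], [0, 0, 0], 0]
  ]
}}

```text
time: 17.85
position: [0.5815, -0.2019, 0.2245]
eef_rot: [0.998, 2.452, 0.212]
wrist_force: [-0.4, 0.2, 0.6]
grip_width: 0.0002
gripper_force: 0.0
```

```bash
python3 st.py; python3 - <<'E'
from h import *
plan([(RIM+.055*BZ,R_SEAT,1)])
E
```

```text
t 17.85 barrel frame mm [-3.   0.4 63.9] f tool [ 0.1  0.1 -0.8] f barrel [-0.   0.2  0.8] m [0.05 0.53 0.01] ang err [-0.0111 -0.0075 -0.006 ] w 0.0002071162732561812
t 17.85 p [ 0.5815 -0.2019  0.2245] f [-0.4  0.2  0.6] w 0.2 q7 1.8
turn [-0.0111, -0.0075, -0.006] rows 1
   [-2.7, 1.9, 18.9]
```

Emit:
{"op": "servo_tool", "data": {
  "steps": [
    [[-0.011, -0.007, -0.006], [-3, 0, 14], 0],
    [[0, 0, 0], [0, 0, 12], 0],
    [[0, 0, 0], [0, 0, 0], 0],
    [[0, 0, 0], [0, 0, 2], 0],
    [[0, 0, 0], [0, 0, 0], 0]
  ]
}}

```text
time: 18.35
position: [0.597, -0.2029, 0.205]
eef_rot: [0.98, 2.442, 0.222]
wrist_force: [-0.2, -0.0, 1.1]
grip_width: 0.0001
gripper_force: 0.0
```

```bash
python3 st.py
```

```text
t 18.35 barrel frame mm [ 0.7  0.5 39.2] f tool [-0.3  0.3 -1. ] f barrel [ 0.4 -0.   1. ] m [ 0.03  0.54 -0.  ] ang err [0.0043 0.0018 0.0022] w 0.0001322944768345738
```

Emit:
{"op": "servo_tool", "data": {
  "steps": [
    [[0, 0, 0], [0, 0, 2], 0],
    [[0, 0, 0], [0, 0, 1], 0],
    [[0, 0, 0], [0, 0, 0], 0],
    [[0, 0, 0], [0, 0, 0], 0]
  ]
}}

```text
time: 18.75
position: [0.5986, -0.2024, 0.2016]
eef_rot: [0.98, 2.443, 0.223]
wrist_force: [0.3, -0.9, 0.4]
grip_width: 0.0003
gripper_force: 0.0
```

```bash
python3 st.py
```

```text
t 18.75 barrel frame mm [ 0.3  1.1 35.4] f tool [-1.  -0.4 -0.1] f barrel [ 0.5 -0.9  0.1] m [-0.01  0.5  -0.  ] ang err [0.0044 0.0006 0.0025] w 0.00034160090579723085
```

Emit:
{"op": "servo_tool", "data": {
  "steps": [
    [[0, 0, 0], [0, 0, 2], 0],
    [[0, 0, 0], [0, 0, 1], 0],
    [[0, 0, 0], [0, 0, 0], 0],
    [[0, 0, 0], [0, 0, 0], 0]
  ]
}}

```text
time: 19.15
position: [0.5998, -0.2026, 0.1997]
eef_rot: [0.98, 2.443, 0.224]
wrist_force: [-9.9, 2.1, 13.7]
grip_width: 0.0006
gripper_force: 8.1
```

```bash
python3 st.py
```

```text
t 19.15 barrel frame mm [ 0.4  0.9 33.2] f tool [  2.3   0.  -16.9] f barrel [-1.8  1.4 16.9] m [0.3  1.   0.23] ang err [0.0053 0.0007 0.002 ] w 0.0005515200245693246
```

Emit:
{"op": "servo_tool", "data": {
  "steps": [
    [[0, 0, 0], [0, 0, 1], 0],
    [[0, 0, 0], [0, 0, 1], 0],
    [[0, 0, 0], [0, 0, 0], 0],
    [[0, 0, 0], [0, 0, 0], 0]
  ]
}}

```text
time: 19.55
position: [0.5999, -0.2026, 0.1996]
eef_rot: [0.981, 2.442, 0.227]
wrist_force: [-30.7, 6.3, 36.6]
grip_width: 0.0006
gripper_force: 23.6
```

```bash
python3 st.py
```

```text
t 19.55 barrel frame mm [ 0.5  0.9 33.1] f tool [  9.3  -2.  -47.2] f barrel [-8.6  4.2 47.2] m [0.97 2.08 0.59] ang err [0.0071 0.0006 0.0012] w 0.0006453151968348
```

Emit:
{"op": "servo_tool", "data": {
  "steps": [
    [[0, 0, 0], [0, 0, -10], 0],
    [[0, 0, 0], [0, 0, -40], 0],
    [[0, 0, 0], [0, 0, -40], 0],
    [[0, 0, 0], [0, 0, -10], 30],
    [[0, 0, 0], [0, 0, 0], 30]
  ]
}}

```text
time: 20.05
position: [0.5513, -0.1997, 0.2855]
eef_rot: [0.979, 2.44, 0.224]
wrist_force: [-0.5, -0.0, -0.5]
grip_width: 0.0138
gripper_force: 0.0
```

```bash
python3 - <<'E'
from h import *
E=np.c_[BX*c(np.pi/6)+[0,0,.5],BY,BZ]
g0=cv2.imread("pics/side0.png",0).astype(np.float32);g9=cv2.imread("pics/s9.png",0).astype(np.float32)
gn=np.mean([cv2.cvtColor(r.read_camera("side"),6) for _ in range(5)],0).astype(np.float32)
# profile down the barrel wall along its axis at several azimuths; s = mm above RIM estimate at radius 48
f,cx,cy,P=cam("side")
for ang in(190,210,230,250,270,290):
    a=np.radians(ang); z=np.arange(.016,-.03,-.002); p=RIM+np.c_[.049*np.cos(a)+0*z,.049*np.sin(a)+0*z,z]@E.T
    q=(p-P[:3,3])@P[:3,:3]; u=(cx-f*q[:,0]/q[:,2]).astype(np.float32)[:,None]; v=(cy+f*q[:,1]/q[:,2]).astype(np.float32)[:,None]
    print(ang,*[cv2.remap(g,u,v,1).ravel().astype(int).tolist() for g in(g0,g9,gn)],sep="\n   ")
p=r.sense()["position"];print(p)
E
```

```text
190
   [108, 107, 107, 106, 102, 101, 99, 99, 96, 91, 85, 82, 80, 77, 78, 76, 73, 71, 68, 65, 66, 66, 68]
   [119, 114, 111, 109, 102, 104, 106, 108, 112, 104, 92, 80, 67, 58, 59, 59, 60, 60, 60, 58, 59, 58, 60]
   [126, 128, 129, 130, 128, 130, 131, 131, 129, 119, 104, 92, 78, 68, 68, 68, 69, 69, 69, 67, 68, 69, 70]
210
   [87, 91, 97, 98, 101, 98, 93, 89, 79, 71, 67, 64, 63, 64, 64, 63, 63, 63, 63, 63, 63, 63, 63]
   [64, 64, 64, 64, 63, 60, 58, 58, 56, 54, 52, 52, 53, 52, 53, 54, 54, 54, 54, 55, 54, 53, 54]
   [118, 117, 116, 111, 105, 96, 86, 80, 72, 67, 65, 64, 65, 66, 67, 67, 67, 66, 67, 67, 67, 67, 67]
230
   [68, 72, 83, 92, 95, 98, 88, 78, 72, 66, 65, 65, 65, 66, 65, 64, 64, 64, 65, 65, 65, 64, 64]
   [67, 66, 66, 66, 66, 66, 64, 63, 61, 60, 60, 61, 61, 60, 60, 60, 60, 60, 59, 60, 61, 61, 61]
   [119, 119, 116, 113, 105, 95, 81, 70, 67, 65, 65, 65, 67, 68, 68, 69, 68, 68, 68, 68, 68, 68, 68]
250
   [68, 72, 79, 90, 99, 99, 93, 81, 70, 66, 64, 64, 63, 63, 63, 63, 64, 63, 63, 63, 63, 63, 63]
   [118, 117, 116, 109, 99, 87, 75, 68, 63, 63, 64, 64, 65, 65, 64, 64, 65, 66, 65, 64, 64, 65, 66]
   [119, 118, 116, 110, 101, 89, 76, 70, 67, 66, 66, 66, 66, 66, 66, 66, 67, 66, 67, 67, 67, 67, 67]
270
   [65, 70, 80, 91, 101, 98, 88, 77, 68, 66, 66, 65, 64, 63, 63, 64, 64, 64, 64, 63, 63, 64, 65]
   [117, 117, 114, 106, 97, 84, 73, 68, 67, 67, 66, 66, 67, 67, 68, 68, 67, 66, 66, 66, 67, 67, 67]
   [120, 119, 116, 108, 98, 86, 75, 70, 68, 68, 68, 69, 68, 69, 69, 69, 68, 68, 67, 68, 68, 68, 68]
290
   [69, 77, 88, 96, 98, 94, 84, 74, 67, 64, 63, 63, 63, 64, 64, 63, 63, 62, 62, 63, 63, 62, 62]
   [117, 117, 115, 106, 94, 80, 73, 68, 66, 66, 67, 67, 66, 66, 66, 66, 66, 66, 67, 67, 66, 66, 65]
   [113, 113, 110, 101, 90, 78, 72, 69, 67, 68, 68, 68, 67, 67, 67, 67, 67, 67, 67, 67, 67, 68, 68]
[ 0.5508408  -0.19922013  0.28239794]
```

Profiles put the flange top about 6 mm above the former rim edge at all visible azimuths (gap near 0, level), and it holds rigid under a 47 N central press. The lid is seated, so next is the dial.

```bash
cat >> h.py <<'E'
P0=np.array([.631,.226,.0663])+.001*TU-.001*TY; R_D=Rtool(-TN,TY)
E
python3 - <<'E'
from h import *
plan([(P0+.12*TN+[0,0,.06],R_D,9),(P0+.06*TN,R_D,4)])
E
```

```text
t 20.3 p [ 0.5508 -0.1992  0.2824] f [ 0.  -0.4 -0.5] w 29.8 q7 1.65
turn [-0.0194, -0.0034, -0.1036] rows 9
   [32.6, 32.0, 4.9]
   [29.2, 35.1, 5.4]
   [25.4, 37.9, 6.0]
   [21.4, 40.2, 6.7]
   [17.1, 42.0, 7.5]
   [12.7, 43.4, 8.2]
   [8.2, 44.3, 9.1]
   [3.6, 44.8, 9.9]
   [-1.0, 44.7, 10.8]
turn [-0.0, 0.0, 0.0] rows 4
   [8.6, -0.0, 27.3]
   [8.6, -0.0, 27.3]
   [8.6, -0.0, 27.3]
   [8.6, -0.0, 27.3]
```

Emit:
{"op": "servo_tool", "data": {
  "steps": [
    [[-0.019, -0.003, -0.104], [33, 32, 5], 40],
    [[-0.019, -0.003, -0.104], [29, 35, 5], 40],
    [[-0.019, -0.003, -0.104], [25, 38, 6], 40],
    [[-0.019, -0.003, -0.104], [21, 40, 7], 40],
    [[-0.019, -0.003, -0.104], [17, 42, 7], 40]
  ]
}}

```text
time: 20.8
position: [0.5581, 0.0152, 0.2542]
eef_rot: [0.322, 2.553, 0.151]
wrist_force: [1.2, -1.0, -0.5]
grip_width: 0.0401
gripper_force: 0.0
```

Emit:
{"op": "servo_tool", "data": {
  "steps": [
    [[-0.019, -0.003, -0.104], [13, 43, 8], 40],
    [[-0.019, -0.003, -0.104], [8, 44, 9], 40],
    [[-0.019, -0.003, -0.104], [4, 45, 10], 40],
    [[-0.019, -0.003, -0.104], [-1, 45, 11], 40],
    [[0, 0, 0], [0, 0, 0], 40]
  ]
}}

```text
time: 21.3
position: [0.5767, 0.1624, 0.2377]
eef_rot: [-0.127, 2.553, 0.105]
wrist_force: [-0.1, 0.5, 0.2]
grip_width: 0.0404
gripper_force: 0.0
```

Emit:
{"op": "servo_tool", "data": {
  "steps": [
    [[0, 0, 0], [9, 0, 27], 40],
    [[0, 0, 0], [9, 0, 27], 40],
    [[0, 0, 0], [9, 0, 27], 40],
    [[0, 0, 0], [0, 0, 0], 40],
    [[0, 0, 0], [0, 0, 0], 40]
  ]
}}

```text
time: 21.8
position: [0.5944, 0.1621, 0.1883]
eef_rot: [-0.106, 2.574, 0.103]
wrist_force: [0.9, -0.3, 0.7]
grip_width: 0.0403
gripper_force: 0.0
```

```bash
cat > sd.py <<'E'
from h import *
s=r.sense(); Rn=R.from_rotvec(s["eef_rot"]).as_matrix()
print("t",s["time"],"panel frame mm",((s["position"]-P0)@np.c_[TU,TY,TN]*1000).round(1),"f tool",(Rn.T@s["wrist_force"]).round(1),"m tool",(Rn.T@s["torque"]).round(2),"ang to R_D",(R.from_matrix(Rn).inv()*R.from_matrix(R_D)).as_rotvec().round(3),"w",s["grip_width"].round(4),"q",s["joint_positions"].round(2))
E
python3 sd.py
```

```text
Traceback (most recent call last):
  File "sd.py", line 3, in <module>
    print("t",s["time"],"panel frame mm",((s["position"]-P0)@np.c_[TU,TY,TN]*1000).round(1),"f tool",(Rn.T@s["wrist_force"]).round(1),"m tool",(Rn.T@s["torque"]).round(2),"ang to R_D",(R.from_matrix(Rn).inv()*R.from_matrix(R_D)).as_rotvec().round(3),"w",s["grip_width"].round(4),"q",s["joint_positions"].round(2))
                                                                                                                                                                                                                                                              ^^^^^^^^^^^^^^^^^^^^^
AttributeError: 'float' object has no attribute 'round'
```

```bash
sed -i 's/s\["grip_width"\].round(4)/round(s["grip_width"],4)/' sd.py; python3 sd.py; python3 -c "
from h import *
plan([(P0+.07*TN,R_D,4)])"
```

```text
t 21.8 panel frame mm [ 28.5 -53.6 128.3] f tool [-1.1 -0.3 -0.1] m tool [ 0.03  0.49 -0.01] ang to R_D [-0.022 -0.041 -0.126] w 0.0403 q [-1.03  0.44  0.77  2.19 -1.31  0.19  2.5 ]
t 21.8 p [0.5944 0.1621 0.1883] f [ 0.9 -0.3  0.7] w 40.3 q7 2.5
turn [-0.0055, -0.0102, -0.0315] rows 4
   [8.2, 12.8, 14.6]
   [7.9, 12.9, 14.6]
   [7.7, 13.1, 14.6]
   [7.4, 13.3, 14.6]
```

```bash
cat > log.py <<'E'
from cell import r
import json
s=r.sense(); open("log.txt","a").write(json.dumps([list(map(float,s[k])) for k in("joint_positions","position","eef_rot")])+"\n")
E
python3 log.py; python3 - <<'E'
from h import *
import itertools,json
q1,p1,e1=map(np.array,json.loads(open("log.txt").readlines()[-1]))
q0=np.array([-1.4,.536,-.004,1.538,.003,1.067,-.071]);Rs=R.from_rotvec([-3.70971535e-01,-3.11954922,2.29e-3])
for sg in itertools.product((1,-1),repeat=4):
    def fk(q): return R.from_euler("ZYZYZYZ",[sg[0]*q[0],q[1],sg[1]*q[2],q[3],sg[2]*q[4],q[5],sg[3]*q[6]])
    T=fk(q0).inv()*Rs   # tool offset
    print(sg,T.as_rotvec().round(2),np.degrees((fk(q1)*T).inv()*R.from_rotvec(e1)).magnitude() if 0 else round(np.degrees(((fk(q1)*T).inv()*R.from_rotvec(e1)).magnitude()),1))
E
```

```text
Traceback (most recent call last):
  File "scipy/spatial/transform/_rotation.pyx", line 1413, in scipy.spatial.transform._rotation.Rotation.from_euler
ValueError: Expected axis specification to be a non-empty string of upto 3 characters, got ZYZYZYZ
```

Emit:
{"op": "servo_tool", "data": {
  "steps": [
    [[0, 0, 0], [0, 0, -45], 40],
    [[0, 0, 0], [0, 0, -45], 40],
    [[0, 0.14, 0.05], [0, 0, -20], 40],
    [[0, 0.14, 0.05], [0, 0, 0], 40],
    [[0, 0, 0], [0, 0, 0], 40]
  ]
}}

```text
time: 22.3
position: [0.5595, 0.1619, 0.2574]
eef_rot: [-0.025, 2.813, 0.144]
wrist_force: [0.1, -0.5, 0.8]
grip_width: 0.0395
gripper_force: 0.0
```

```bash
python3 log.py; cat > fk.py <<'E'
from h import *
import json
Y=lambda a:R.from_euler("Y",a); Z=lambda a:R.from_euler("Z",a)
Q0=np.array([-1.4,.536,-.004,1.538,.003,1.067,-.071])
D=[[Q0,np.array([.15237702,.6313548,.23797309]),np.array([-3.70971535e-01,-3.11954922,2.29e-3])]]+[list(map(np.array,json.loads(l))) for l in open("log.txt")]
def rots(q,sg): 
    A=[];r_=R.identity()
    for i,a in enumerate(q):
        r_=r_*(Y(a) if i in(1,3,5) else Z(sg[i//2]*a)); A.append(r_)
    return A
E
python3 - <<'E'
from fk import *
import itertools
for sg in itertools.product((1,-1),repeat=4):
    T=rots(D[0][0],sg)[-1].inv()*R.from_rotvec(D[0][2])
    e=[round(np.degrees(((rots(q,sg)[-1]*T).inv()*R.from_rotvec(w)).magnitude()),1) for q,p,w in D]; 
    if max(e)<25: print(sg,T.as_rotvec().round(3),e)
for d in D: print(d[0].round(2),d[1].round(3))
E
```

```text
(-1, -1, -1, -1) [1.000e-03 2.000e-03 1.571e+00] [np.float64(0.0), np.float64(0.1), np.float64(0.1)]
[-1.4   0.54 -0.    1.54  0.    1.07 -0.07] [0.152 0.631 0.238]
[-1.03  0.44  0.77  2.19 -1.31  0.19  2.5 ] [0.594 0.162 0.188]
[-1.3   0.46  1.21  2.03 -0.76  0.71  1.92] [0.56  0.162 0.257]
```

```bash
python3 - <<'E'
from h import *
plan([((.50,.16,.30),Rtool(DOWN,[.5,.16,0]),10)])
E
```

```text
t 22.3 p [0.5595 0.1619 0.2574] f [ 0.1 -0.5  0.8] w 39.5 q7 1.92
turn [0.0293, 0.0217, 0.1266] rows 10
   [4.3, 0.4, -5.9]
   [4.4, -0.3, -5.8]
   [4.5, -1.0, -5.7]
   [4.4, -1.8, -5.6]
   [4.3, -2.5, -5.4]
   [4.0, -3.1, -5.3]
   [3.7, -3.8, -5.1]
   [3.3, -4.4, -4.9]
   [2.8, -4.9, -4.7]
   [2.2, -5.4, -4.5]
```

Emit:
{"op": "servo_tool", "data": {
  "steps": [
    [[0.029, 0.022, 0.127], [4, 0, -6], 40],
    [[0.029, 0.022, 0.127], [4, 0, -6], 40],
    [[0.029, 0.022, 0.127], [4, -1, -6], 40]
  ]
}}

```text
time: 22.6
position: [0.5397, 0.1598, 0.2679]
eef_rot: [0.544, 2.854, 0.108]
wrist_force: [0.2, 0.2, 0.3]
grip_width: 0.0397
gripper_force: 0.0
```

```bash
python3 log.py
```

Emit:
{"op": "servo_tool", "data": {
  "steps": [
    [[0.029, 0.022, 0.127], [4, -2, -6], 40],
    [[0.029, 0.022, 0.127], [4, -2, -5], 40],
    [[0.029, 0.022, 0.127], [4, -3, -5], 40]
  ]
}}

```text
time: 22.9
position: [0.5229, 0.1597, 0.2806]
eef_rot: [1.115, 2.792, 0.069]
wrist_force: [0.0, 0.2, -0.2]
grip_width: 0.04
gripper_force: 0.0
```

```bash
python3 log.py
```

Emit:
{"op": "servo_tool", "data": {
  "steps": [
    [[0.029, 0.022, 0.127], [4, -4, -5], 40],
    [[0.029, 0.022, 0.127], [3, -4, -5], 40],
    [[0.029, 0.022, 0.127], [3, -5, -5], 40],
    [[0.029, 0.022, 0.127], [2, -5, -5], 40],
    [[0, 0, 0], [0, 0, 0], 40]
  ]
}}

```text
time: 23.4
position: [0.5002, 0.1586, 0.2989]
eef_rot: [-1.856, -2.531, -0.007]
wrist_force: [1.1, -0.5, -0.4]
grip_width: 0.04
gripper_force: 0.0
```

```bash
python3 log.py; python3 - <<'E'
from fk import *
sg=(-1,)*4
for d in D: print(d[0].round(2),d[1].round(3))
def row(q):
    A=rots(q,sg); M=[a.as_matrix() for a in A]
    # h, R2 z, R3x, R4 z, R4 x, R5.., R6 x,R6 z, lateral R2 y, R4 y, R6 y
    return np.c_[[0,0,1],M[0][:,1],M[1][:,2],M[2][:,0],M[3][:,2],M[3][:,0],M[4][:,1],M[5][:,0],M[6][:,2]]
A=np.vstack([row(q) for q,_,_ in D]);b=np.hstack([p for _,p,_ in D])
for keep in([0,2,3,4,5,7,8],list(range(9))):
    x,res,rk,sv=np.linalg.lstsq(A[:,keep],b,rcond=None); print(keep,x.round(3),"rms mm",1000*np.sqrt(np.mean((A[:,keep]@x-b)**2)),rk,sv[-1].round(3))
E
```

```text
[-1.4   0.54 -0.    1.54  0.    1.07 -0.07] [0.152 0.631 0.238]
[-1.03  0.44  0.77  2.19 -1.31  0.19  2.5 ] [0.594 0.162 0.188]
[-1.3   0.46  1.21  2.03 -0.76  0.71  1.92] [0.56  0.162 0.257]
[-1.35  0.47  1.24  1.99 -0.59  0.81  1.36] [0.54  0.16  0.268]
[-1.34  0.48  1.24  1.92 -0.52  0.97  0.92] [0.523 0.16  0.281]
[-1.29  0.5   1.24  1.85 -0.52  1.17  0.43] [0.5   0.159 0.299]
[0, 2, 3, 4, 5, 7, 8] [ 0.412  0.441  0.016  0.439 -0.012 -0.018  0.341] rms mm 10.745980452519314 7 0.13
[0, 1, 2, 3, 4, 5, 6, 7, 8] [ 0.353 -0.022  0.488  0.024  0.407 -0.016 -0.023 -0.014  0.338] rms mm 1.9574026606726842 9 0.073
```

```bash
cat >> fk.py <<'E'
sg=(-1,)*4
def row(q):
    M=[a.as_matrix() for a in rots(q,sg)]
    return np.c_[[0,0,1],M[0][:,1],M[1][:,2],M[2][:,0],M[3][:,2],M[3][:,0],M[4][:,1],M[5][:,0],M[6][:,2]],M[6]
_A=np.vstack([row(q)[0] for q,_,_ in D]);_b=np.hstack([p for _,p,_ in D]);LV=np.linalg.lstsq(_A,_b,rcond=None)[0]
TT=R.from_rotvec([0,0,np.pi/2]).as_matrix()
LO=np.array([-2.7,-.37,-1.27,.24,-1.31,.19,-2.76]);HI=np.array([2.7,2.16,1.26,2.4,4.45,1.91,2.76])
def fk(q):
    a,M=row(q); return a@LV,M@TT
def err(q,p,Rt):
    x,Rc=fk(q); return np.r_[(p-x),.5*(R.from_matrix(Rc).inv()*R.from_matrix(Rt)).as_rotvec()]
E
cat > ik.py <<'E'
from fk import *
from scipy.optimize import least_squares as LS
rng=np.random.default_rng(0); P=P0+.013*TN
for name,base in(("+y",R_D),("-y",Rtool(-TN,-TY))):
    S=[]
    for k in range(40):
        o=LS(lambda q:np.r_[err(q,P,base),.0005*(q-(LO+HI)/2)],rng.uniform(LO,HI),bounds=(LO,HI))
        if np.linalg.norm(err(o.x,P,base))<.006: S.append(o.x)
    print(name,len(S)); 
    seen=[]
    for q in S:
        if all(np.linalg.norm(q-z)>.7 for z in seen):
            seen.append(q); qq=q; out=[]
            for psi in np.arange(0,1.21,.1):
                Rt=base@R.from_rotvec([0,0,psi]).as_matrix(); q_=qq.copy(); o=LS(lambda q:np.r_[err(q,P,Rt),.001*(q-q_)],np.clip(qq,LO+1e-6,HI-1e-6),bounds=(LO,HI)); qq=o.x; out.append(np.linalg.norm(err(qq,P,Rt)))
            print(q.round(2),"->",qq.round(2),"max err",round(max(out),4))
E
timeout 500 python3 ik.py
```

```text
+y 23
[ 0.18  0.81 -0.74  2.14  2.14  0.62 -0.48] -> [ 0.35  0.99 -1.02  2.14  2.09  0.84 -1.48] max err 0.0
-y 22
[-0.51  0.64  0.15  2.12  3.    0.21  1.52] -> [-0.28  0.65 -0.13  2.13  2.54  0.29  0.86] max err 0.0
```

```bash
cat > sim.py <<'E'
from fk import *
def jac(q):
    J=np.zeros((6,7)); x,Rc=fk(q)
    for i in range(7):
        d=q.copy(); d[i]+=1e-5; x2,R2=fk(d); J[:3,i]=(x2-x)/1e-5; J[3:,i]=R.from_matrix(R2@Rc.T).as_rotvec()/1e-5
    return J
W=np.diag([1,1,1,.3,.3,.3])
def step(q,p,Rt,lam=.02,cen=0,it=6):
    q=q.copy()
    for _ in range(it):
        x,Rc=fk(q); e=np.r_[p-x,R.from_matrix(Rt@Rc.T).as_rotvec()]; J=W@jac(q)
        JT=J.T@np.linalg.inv(J@J.T+lam**2*np.eye(6)); dq=JT@(W@e); 
        if cen: dq+=cen*(np.eye(7)-JT@J)@(Q0*[0,1,1,1,1,1,0]-q)*[0,1,1,1,1,1,0]
        q=np.clip(q+dq,LO+.0,HI)
    return q
def run(q,rows,**k):
    p,Rc=fk(q); qs=[]
    for w,d in rows:
        p=p+Rc@np.array(d)/1000; Rc=Rc@R.from_rotvec(w).as_matrix(); q=step(q,p,Rc,**k); qs.append(q)
    return q,p,Rc,qs
E
python3 - <<'E'
from sim import *
w=(.029,.022,.127); rows=[(w,d) for d in[(4,0,-6),(4,0,-6),(4,-1,-6),(4,-2,-6),(4,-2,-5),(4,-3,-5),(4,-4,-5),(3,-4,-5),(3,-5,-5),(2,-5,-5)]]
print("actual",D[-1][0].round(2))
for lam in(.01,.05):
    for cen in(0,.05): print(lam,cen,run(D[2][0],rows,lam=lam,cen=cen)[0].round(2))
E
```

```text
actual [-1.29  0.5   1.24  1.85 -0.52  1.17  0.43]
0.01 0 [-1.29  0.52  1.26  1.82 -0.54  1.21  0.44]
0.01 0.05 [-0.53  0.26  0.15  1.81 -0.05  1.08 -0.04]
0.05 0 [-1.29  0.52  1.26  1.82 -0.54  1.21  0.44]
0.05 0.05 [-0.53  0.26  0.16  1.81 -0.05  1.08 -0.03]
```

```bash
cat > search.py <<'E'
import numpy as np, multiprocessing as mp, pickle
from sim import *
def Ym(a): c,s=np.cos(a),np.sin(a); return np.array([[c,0,s],[0,1,0],[-s,0,c]])
def Zm(a): c,s=np.cos(a),np.sin(a); return np.array([[c,-s,0],[s,c,0],[0,0,1]])
def fkj(q):
    M=np.eye(3);Ms=[];ax=[]
    for i,a in enumerate(q):
        ax.append(M[:,1] if i in(1,3,5) else -M[:,2]); M=M@(Ym(a) if i in(1,3,5) else Zm(-a)); Ms.append(M)
    h,l=LV,[LV[1]*Ms[0][:,1],LV[2]*Ms[1][:,2],LV[3]*Ms[2][:,0],LV[4]*Ms[3][:,2]+LV[5]*Ms[3][:,0],LV[6]*Ms[4][:,1],LV[7]*Ms[5][:,0],LV[8]*Ms[6][:,2]]
    o=[np.array([0,0,h[0]])]
    for v in l:o.append(o[-1]+v)
    x=o[-1]; J=np.array([np.r_[np.cross(ax[i],x-o[i]),ax[i]] for i in range(7)]).T
    return x,M@TT,J
def stp(q,p,Rt,it=3):
    for _ in range(it):
        x,Rc,J=fkj(q); e=np.r_[p-x,R.from_matrix(Rt@Rc.T).as_rotvec()]; q=np.clip(q+J.T@np.linalg.solve(J@J.T+1e-4*np.eye(6),e),LO+.01,HI-.01)
    return q,np.linalg.norm(p-x)+.2*np.linalg.norm(e[3:])
def seg(q,a,b,n=None):
    (p0,R0),(p1,R1)=a,b; w=(R.from_matrix(R0).inv()*R.from_matrix(R1)).as_rotvec()
    n=n or max(1,int(np.ceil(max(np.linalg.norm(w)/.13,np.linalg.norm(p1-p0)/.042)))); qs=[];E=0
    for i in range(1,n+1):
        qn,e=stp(q,p0+(p1-p0)*i/n,R0@R.from_rotvec(w*i/n).as_matrix()); E=max(E,e,0.1*(abs(qn-q).max()>.28)); q=qn; qs.append(q)
    return q,E,n
def trial(seed):
    g=np.random.default_rng(seed); q=D[-1][0]; cur=fkj(q)[:2]; n=0;E=0; wp=[]
    k=g.integers(1,4)
    for _ in range(k):
        az=g.uniform(-.5,1.3); rad=g.uniform(.42,.62); p=np.array([rad*np.cos(az),rad*np.sin(az),g.uniform(.27,.42)])
        Rt=Rtool(DOWN,[np.cos(az),np.sin(az),0])@R.from_rotvec([0,0,g.uniform(-2,2)]).as_matrix(); Rt=R.from_rotvec(g.uniform(-.8,.8,3)*[1,1,0]).as_matrix()@Rt; wp.append((p,Rt))
    b=R_D if g.random()<.6 else Rtool(-TN,-TY)
    wp+= [(P0+.13*TN,b),(P0+.07*TN,b),(P0+.013*TN,b)]
    for w in wp:
        q,e,m=seg(q,cur,w); cur=w; n+=m; E=max(E,e)
        if E>.02: return (9,seed)
    qd=q
    for i in range(2):
        w=(cur[0],cur[1]@R.from_rotvec([0,0,.6]).as_matrix()); q,e,m=seg(q,cur,w,6); cur=w; E=max(E,e)
    mar=min((qd-LO)[[2,4,5]].min(),(HI-qd).min(),(q-LO).min(),(HI-q).min())
    return (E+.0005*n-.02*min(mar,.15),seed,n,E,mar,qd.round(2),q.round(2),wp)
if __name__=="__main__":
    with mp.Pool() as P: res=[x for x in P.imap_unordered(trial,range(6000),chunksize=20) if x[0]<1]
    res.sort(key=lambda x:x[0]); pickle.dump(res[:20],open("plans.pkl","wb")); print(len(res))
    for x in res[:4]: print(x[:7])
    print(res[0][7])
E
OMP_NUM_THREADS=1 timeout 560 python3 search.py
```

```text
0Traceback (most recent call last):
  File "search.py", line 44, in <module>
    print(res[0][7])
          ~~~^^^
IndexError: list index out of range
```

```bash
python3 - <<'E'
s=open("search.py").read()
s=s.replace("    for w in wp:\n        q,e,m=seg(q,cur,w); cur=w; n+=m; E=max(E,e)\n        if E>.02: return (9,seed)","    for i,w in enumerate(wp):\n        q,e,m=seg(q,cur,w); cur=w; n+=m\n        if i>=len(wp)-2: E=max(E,e)\n        elif i<len(wp)-3: cur=fkj(q)[:2]\n    if E>.03: return (9,seed,E)")
s=s.replace("k=g.integers(1,4)","k=g.integers(1,5)").replace("range(6000)","range(8000)").replace("print(res[0][7])","print(res[0][7]) if res else 0")
open("search.py","w").write(s)
E
nproc; time OMP_NUM_THREADS=1 timeout 570 python3 search.py
```

```text
4
1167
(np.float64(0.006529294615323243), 5588, 19, np.float64(2.92946153232428e-05), np.float64(0.18453787981908193), array([-0.13,  0.67, -0.32,  2.14,  2.35,  0.37, -0.84]), array([ 0.13,  0.78, -0.67,  2.14,  2.16,  0.57, -1.73]))
(np.float64(0.008019152350646461), 6593, 22, np.float64(1.9152350646460847e-05), np.float64(0.26041294637555), array([ 0.04,  0.74, -0.56,  2.14,  2.21,  0.5 , -0.62]), array([ 0.26,  0.89, -0.87,  2.14,  2.11,  0.71, -1.58]))
(np.float64(0.008532032071265488), 7110, 23, np.float64(3.203207126548854e-05), np.float64(0.1753835919260966), array([-0.15,  0.67, -0.3 ,  2.14,  2.37,  0.37,  2.28]), array([ 0.12,  0.77, -0.66,  2.14,  2.17,  0.56,  1.4 ]))
(np.float64(0.008537864031025182), 570, 23, np.float64(3.786403102518077e-05), np.float64(0.15874605134495423), array([-0.18,  0.66, -0.27,  2.14,  2.4 ,  0.35, -0.91]), array([ 0.09,  0.76, -0.62,  2.14,  2.18,  0.54, -1.77]))
[(array([ 0.54588394, -0.00931925,  0.28542663]), array([[-0.51907532,  0.54713267,  0.65666327],
       [ 0.60421687,  0.77828751, -0.17085234],
       [-0.60455172,  0.30808179, -0.73457663]])), (array([0.55916004, 0.20931286, 0.17336334]), array([[-0.80034888, -0.21303039,  0.56041032],
       [-0.17450428,  0.97704557,  0.12218921],
       [-0.57357644,  0.        , -0.81915204]])), (array([0.59278466, 0.21664421, 0.12421422]), array([[-0.80034888, -0.21303039,  0.56041032],
       [-0.17450428,  0.97704557,  0.12218921],
       [-0.57357644,  0.        , -0.81915204]])), (array([0.62472805, 0.223609  , 0.07752255]), array([[-0.80034888, -0.21303039,  0.56041032],
       [-0.17450428,  0.97704557,  0.12218921],
       [-0.57357644,  0.        , -0.81915204]]))]
real	4m26.932s
user	17m35.845s
sys	0m0.544s
```

```bash
cat > ev.py <<'E'
from search import *
def path(q,wp):
    cur=fkj(q)[:2]; out=[]
    for i,w in enumerate(wp):
        wv=(R.from_matrix(cur[1]).inv()*R.from_matrix(w[1])).as_rotvec(); n=max(1,int(np.ceil(max(np.linalg.norm(wv)/.13,np.linalg.norm(w[0]-cur[0])/.042))))
        mx=0;q0=q
        for k in range(1,n+1):
            qn,_=stp(q,cur[0]+(w[0]-cur[0])*k/n,cur[1]@R.from_rotvec(wv*k/n).as_matrix()); mx=max(mx,abs(qn-q).max()); q=qn
        cur=w if i>=len(wp)-3 else fkj(q)[:2]; out.append((n,mx.round(2),q.round(2)))
    return out
if __name__=="__main__":
    L=pickle.load(open("plans.pkl","rb")); S=[(max(o[1] for o in path(D[-1][0],x[7])),x[2],i) for i,x in enumerate(L)]; print(sorted(S)[:6])
    i=sorted(S)[0][2]
    for o,w in zip(path(D[-1][0],L[i][7]),L[i][7]): print(o,w[0].round(3),w[1][:,1:].T.round(2).tolist())
E
OMP_NUM_THREADS=1 python3 ev.py
```

```text
[(np.float64(0.19), 36, 14), (np.float64(0.3), 37, 18), (np.float64(0.32), 34, 9), (np.float64(0.36), 37, 13), (np.float64(0.38), 38, 17), (np.float64(0.4), 37, 16)]
(5, np.float64(0.19), array([-1.16, -0.3 ,  1.25,  2.28, -0.34,  0.7 ,  0.39])) [0.442 0.023 0.316] [[0.94, -0.04, 0.33], [0.31, 0.45, -0.84]]
(20, np.float64(0.16), array([-0.94,  0.06, -0.09,  2.39,  1.59,  0.41,  0.01])) [0.397 0.386 0.3  ] [[-0.68, 0.66, -0.32], [0.63, 0.3, -0.71]]
(7, np.float64(0.15), array([-0.39,  0.36, -0.04,  2.29,  2.3 ,  0.2 , -0.9 ])) [0.559 0.209 0.173] [[-0.21, 0.98, 0.0], [0.56, 0.12, -0.82]]
(2, np.float64(0.08), array([-0.28,  0.52, -0.14,  2.22,  2.42,  0.26, -0.98])) [0.593 0.217 0.124] [[-0.21, 0.98, 0.0], [0.56, 0.12, -0.82]]
(2, np.float64(0.07), array([-0.24,  0.65, -0.18,  2.13,  2.48,  0.31, -1.01])) [0.625 0.224 0.078] [[-0.21, 0.98, 0.0], [0.56, 0.12, -0.82]]
```

```bash
cat > wp.py <<'E'
from h import *
import pickle,io,contextlib
W=pickle.load(open("plans.pkl","rb"))[14][7]
E
python3 - <<'E'
from wp import *
print(r.sense()["joint_positions"].round(2))
plan([(W[0][0],W[0][1],5)]); 
E
```

```text
[-1.29  0.5   1.24  1.85 -0.52  1.17  0.43]
t 23.4 p [0.5002 0.1586 0.2989] f [ 1.1 -0.5 -0.4] w 40.0 q7 0.43
turn [-0.0803, 0.0817, 0.0508] rows 5
   [-22.3, -19.2, -3.5]
   [-22.8, -17.7, -6.8]
   [-23.0, -15.8, -10.1]
   [-22.8, -13.7, -13.1]
   [-22.2, -11.4, -16.0]
```

Emit:
{"op": "servo_tool", "data": {
  "steps": [
    [[-0.08, 0.082, 0.051], [-22, -19, -3], 40],
    [[-0.08, 0.082, 0.051], [-23, -18, -7], 40],
    [[-0.08, 0.082, 0.051], [-23, -16, -10], 40],
    [[-0.08, 0.082, 0.051], [-23, -14, -13], 40],
    [[-0.08, 0.082, 0.051], [-22, -11, -16], 40]
  ]
}}

```text
time: 23.9
position: [0.4414, 0.0231, 0.3157]
eef_rot: [-2.019, -2.112, -0.86]
wrist_force: [-0.2, 0.1, 0.7]
grip_width: 0.0399
gripper_force: 0.0
```

```bash
python3 - <<'E'
from wp import *
print(r.sense()["joint_positions"].round(2))
plan([(W[1][0],W[1][1],20)]); 
E
```

```text
[-1.13 -0.25  1.25  2.24 -0.42  0.75  0.46]
t 23.9 p [0.4414 0.0231 0.3157] f [-0.2  0.1  0.7] w 39.9 q7 0.46
turn [0.001, -0.0256, -0.1259] rows 20
   [16.1, -3.0, 8.2]
   [16.5, -1.0, 7.8]
   [16.7, 1.1, 7.3]
   [16.6, 3.3, 6.9]
   [16.3, 5.3, 6.5]
   [15.6, 7.3, 6.1]
   [14.7, 9.3, 5.7]
   [13.6, 11.1, 5.3]
   [12.2, 12.7, 5.0]
   [10.6, 14.1, 4.6]
   [8.9, 15.4, 4.4]
   [7.0, 16.4, 4.2]
   [5.0, 17.1, 4.0]
   [2.9, 17.6, 3.9]
   [0.8, 17.9, 3.8]
   [-1.4, 17.8, 3.8]
   [-3.5, 17.5, 3.8]
   [-5.6, 17.0, 3.9]
   [-7.6, 16.1, 4.1]
   [-9.4, 15.1, 4.3]
```

Matches the prediction. Second leg.

Emit:
{"op": "servo_tool", "data": {
  "steps": [
    [[0.001, -0.026, -0.126], [16, -3, 8], 40],
    [[0.001, -0.026, -0.126], [16, -1, 8], 40],
    [[0.001, -0.026, -0.126], [17, 1, 7], 40],
    [[0.001, -0.026, -0.126], [17, 3, 7], 40],
    [[0.001, -0.026, -0.126], [16, 5, 6], 40]
  ]
}}

```text
time: 24.4
position: [0.4292, 0.1149, 0.3116]
eef_rot: [1.278, 2.59, 0.703]
wrist_force: [0.5, -0.1, 0.6]
grip_width: 0.0398
gripper_force: 0.0
```

Emit:
{"op": "servo_tool", "data": {
  "steps": [
    [[0.001, -0.026, -0.126], [16, 7, 6], 40],
    [[0.001, -0.026, -0.126], [15, 9, 6], 40],
    [[0.001, -0.026, -0.126], [14, 11, 5], 40],
    [[0.001, -0.026, -0.126], [12, 13, 5], 40],
    [[0.001, -0.026, -0.126], [11, 14, 5], 40]
  ]
}}

```text
time: 24.9
position: [0.4163, 0.2067, 0.3066]
eef_rot: [0.423, 2.651, 0.47]
wrist_force: [-0.2, 0.4, -0.2]
grip_width: 0.0397
gripper_force: 0.0
```

Emit:
{"op": "servo_tool", "data": {
  "steps": [
    [[0.001, -0.026, -0.126], [9, 15, 4], 40],
    [[0.001, -0.026, -0.126], [7, 16, 4], 40],
    [[0.001, -0.026, -0.126], [5, 17, 4], 40],
    [[0.001, -0.026, -0.126], [3, 18, 4], 40],
    [[0.001, -0.026, -0.126], [1, 18, 4], 40]
  ]
}}

```text
time: 25.4
position: [0.4035, 0.2969, 0.3014]
eef_rot: [-0.37, 2.481, 0.222]
wrist_force: [0.3, -0.2, 0.7]
grip_width: 0.0396
gripper_force: 0.0
```

Emit:
{"op": "servo_tool", "data": {
  "steps": [
    [[0.001, -0.026, -0.126], [-1, 18, 4], 40],
    [[0.001, -0.026, -0.126], [-4, 18, 4], 40],
    [[0.001, -0.026, -0.126], [-6, 17, 4], 40],
    [[0.001, -0.026, -0.126], [-8, 16, 4], 40],
    [[0.001, -0.026, -0.126], [-9, 15, 4], 40]
  ]
}}

```text
time: 25.9
position: [0.3918, 0.3876, 0.2966]
eef_rot: [-1.069, 2.117, -0.023]
wrist_force: [0.7, 0.3, 0.3]
grip_width: 0.0401
gripper_force: 0.0
```

```bash
python3 - <<'E'
from wp import *
print(r.sense()["joint_positions"].round(2))
plan([(W[2][0],W[2][1],8)]) 
E
OMP_NUM_THREADS=1 python3 -c "
from ev import *
from wp import W
for o in path(np.array(r.sense()['joint_positions']),W[2:]): print(o)"
```

```text
[-1.14  0.06  0.    2.31  1.32  0.47  0.24]
t 25.9 p [0.3918 0.3876 0.2966] f [0.7 0.3 0.3] w 40.1 q7 0.24
turn [0.0131, 0.0241, 0.0833] rows 8
   [17.3, -23.8, 17.5]
   [14.8, -24.9, 18.3]
   [12.3, -25.7, 18.9]
   [9.6, -26.4, 19.5]
   [7.0, -26.8, 20.1]
   [4.2, -27.0, 20.6]
   [1.5, -27.0, 21.0]
   [-1.3, -26.7, 21.3]
(8, np.float64(0.19), array([-0.42,  0.36,  0.01,  2.29,  2.35,  0.2 , -0.95]))
(2, np.float64(0.08), array([-0.32,  0.51, -0.1 ,  2.22,  2.47,  0.24, -1.04]))
(2, np.float64(0.07), array([-0.27,  0.65, -0.15,  2.13,  2.52,  0.3 , -1.07]))
```

Emit:
{"op": "servo_tool", "data": {
  "steps": [
    [[0.013, 0.024, 0.083], [17, -24, 17], 40],
    [[0.013, 0.024, 0.083], [15, -25, 18], 40],
    [[0.013, 0.024, 0.083], [12, -26, 19], 40],
    [[0.013, 0.024, 0.083], [10, -26, 20], 40],
    [[0.013, 0.024, 0.083], [7, -27, 20], 40]
  ]
}}

```text
time: 26.4
position: [0.4955, 0.2737, 0.2191]
eef_rot: [-0.577, 2.398, 0.048]
wrist_force: [0.2, 0.3, 0.4]
grip_width: 0.0399
gripper_force: 0.0
```

Emit:
{"op": "servo_tool", "data": {
  "steps": [
    [[0.013, 0.024, 0.083], [4, -27, 21], 40],
    [[0.013, 0.024, 0.083], [1, -27, 21], 40],
    [[0.013, 0.024, 0.083], [-1, -27, 21], 40],
    [[0, 0, 0], [0, 0, 0], 40],
    [[0, 0, 0], [0, 0, 0], 40]
  ]
}}

```text
time: 26.9
position: [0.5588, 0.2057, 0.1738]
eef_rot: [-0.261, 2.521, 0.086]
wrist_force: [-1.1, -0.5, 0.2]
grip_width: 0.0398
gripper_force: 0.0
```

```bash
python3 sd.py; python3 -c "
from h import *
plan([(P0+.06*TN,R_D,3)])"
```

```text
t 26.9 panel frame mm [ -0.7  -3.5 131. ] f tool [ 0.9 -0.3 -0.8] m tool [-0.09  0.57  0.06] ang to R_D [-0.002 -0.001 -0.008] w 0.0398 q [-0.49  0.35 -0.04  2.24  1.74  0.19 -0.43]
t 26.9 p [0.5588 0.2057 0.1738] f [-1.1 -0.5  0.2] w 39.8 q7 -0.43
turn [-0.0005, -0.0004, -0.0025] rows 3
   [-0.2, 1.2, 23.7]
   [-0.2, 1.2, 23.7]
   [-0.2, 1.2, 23.7]
```

Emit:
{"op": "servo_tool", "data": {
  "steps": [
    [[0, 0, -0.003], [0, 1, 24], 40],
    [[0, 0, -0.003], [0, 1, 24], 40],
    [[0, 0, -0.002], [0, 1, 23], 40],
    [[0, 0, 0], [0, 0, 20], 40],
    [[0, 0, 0], [0, 0, 0], 40]
  ]
}}

```text
time: 27.4
position: [0.6088, 0.2227, 0.0985]
eef_rot: [-0.277, 2.52, 0.083]
wrist_force: [0.4, -0.2, -0.2]
grip_width: 0.0404
gripper_force: 0.0
```

```bash
python3 sd.py
```

```text
t 27.4 panel frame mm [-0.9  2.5 39.2] f tool [-0.1 -0.3  0.3] m tool [-0.02  0.53  0.01] ang to R_D [-0.    -0.002  0.005] w 0.0404 q [-0.33  0.58 -0.21  2.13  2.11  0.3  -0.73]
```

Emit:
{"op": "servo_tool", "data": {
  "steps": [
    [[0, 0, 0], [0, 0, 10], 40],
    [[0, 0, 0], [0, 0, 7], 40],
    [[0, 0, 0], [0, 0, 0], 40],
    [[0, 0, 0], [0, 0, 0], 40]
  ]
}}

```text
time: 27.8
position: [0.6204, 0.2226, 0.0868]
eef_rot: [-0.27, 2.516, 0.082]
wrist_force: [-0.1, 0.2, -0.5]
grip_width: 0.04
gripper_force: 0.0
```

```bash
python3 sd.py
```

```text
t 27.8 panel frame mm [ 1.7 -0.1 23.1] f tool [0.3 0.2 0.4] m tool [0.01 0.51 0.04] ang to R_D [-0.003  0.002  0.   ] w 0.04 q [-0.31  0.62 -0.23  2.1   2.14  0.32 -0.75]
```

Emit:
{"op": "servo_tool", "data": {
  "steps": [
    [[0, 0, 0], [0, 0, 4], 40],
    [[0, 0, 0], [0, 0, 3], 40],
    [[0, 0, 0], [0, 0, 0], 40],
    [[0, 0, 0], [0, 0, 0], 0],
    [[0, 0, 0], [0, 0, 0], 0]
  ],
  "grip_force": 40
}}

```text
time: 28.3
position: [0.6237, 0.2229, 0.0828]
eef_rot: [-0.269, 2.514, 0.081]
wrist_force: [-22.8, -6.6, 31.1]
grip_width: 0.038
gripper_force: 42.4
```

Emit:
{"op": "servo_tool", "data": {
  "steps": [
    [[0, 0, 0], [0, 0, 0], 0],
    [[0, 0, 0], [0, 0, 0], 0],
    [[0, 0, 0], [0, 0, 0], 0]
  ]
}}

```text
time: 28.6
position: [0.6237, 0.2228, 0.0828]
eef_rot: [-0.269, 2.514, 0.081]
wrist_force: [-23.0, -7.4, 31.7]
grip_width: 0.0379
gripper_force: 42.4
```

```bash
python3 sd.py
```

```text
t 28.6 panel frame mm [ 2.1 -0.5 18. ] f tool [  1.3  -2.5 -39.8] m tool [1.43 0.83 0.1 ] ang to R_D [-0.004  0.005 -0.   ] w 0.0379 q [-0.3   0.63 -0.23  2.1   2.15  0.33 -0.75]
```

Emit:
{"op": "servo_tool", "data": {
  "steps": [
    [[0, 0, 0], [0, 0, -3], 40],
    [[0, 0, 0], [0, 0, -1], 40],
    [[0, 0, 0], [0, 0, 0], 0],
    [[0, 0, 0], [0, 0, 0], 0],
    [[0, 0, 0], [0, 0, 0], 0]
  ]
}}

```text
time: 29.1
position: [0.6221, 0.2235, 0.0839]
eef_rot: [-0.27, 2.516, 0.083]
wrist_force: [-1.2, -7.4, 4.2]
grip_width: 0.0178
gripper_force: 5.6
```

```bash
python3 sd.py
```

```text
t 29.1 panel frame mm [ 1.6  0.5 19.7] f tool [-0.2 -7.  -5. ] m tool [1.9  0.72 0.02] ang to R_D [-0.002  0.002  0.   ] w 0.0178 q [-0.3   0.63 -0.23  2.1   2.15  0.33 -0.75]
```

Emit:
{"op": "servo_tool", "data": {
  "steps": [
    [[0, 0, 0], [0, 0, 0], 0],
    [[0, 0, 0], [0, 0, 0], 0],
    [[0, 0, 0], [0, 0, 0], 0]
  ]
}}

```text
time: 29.4
position: [0.6226, 0.2214, 0.0839]
eef_rot: [-0.267, 2.516, 0.079]
wrist_force: [-1.5, -3.8, 3.6]
grip_width: 0.0137
gripper_force: 40.7
```

```bash
python3 sd.py
```

```text
t 29.4 panel frame mm [ 1.5 -1.7 19.7] f tool [-0.2 -3.4 -4.2] m tool [ 0.58  0.69 -0.06] ang to R_D [-0.006  0.002 -0.001] w 0.0137 q [-0.3   0.63 -0.23  2.1   2.14  0.33 -0.75]
```

Emit:
{"op": "servo_tool", "data": {
  "steps": [
    [[0, 0, 0], [0, -0.7, -1], 0],
    [[0, 0, 0.12], [0, 0, 0], 0],
    [[0, 0, 0.12], [0, 0, 0], 0],
    [[0, 0, 0.12], [0, 0, 0], 0],
    [[0, 0, 0], [0, 0, 0], 0]
  ]
}}

```text
time: 29.9
position: [0.6226, 0.2205, 0.0839]
eef_rot: [0.194, 2.537, 0.223]
wrist_force: [6.2, -1.2, -9.2]
grip_width: 0.0134
gripper_force: 40.1
```

```bash
python3 sd.py
```

```text
t 29.9 panel frame mm [ 1.4 -2.6 19.8] f tool [-0.3 -2.4 10.8] m tool [ 0.61  0.41 -0.05] ang to R_D [-0.005  0.002 -0.366] w 0.0134 q [-0.21  0.64 -0.34  2.09  2.07  0.37 -1.01]
```

Emit:
{"op": "servo_tool", "data": {
  "steps": [
    [[0, 0, 0.13], [0, 0, 0.5], 0],
    [[0, 0, 0.13], [0, 0, 0], 0],
    [[0, 0, 0.13], [0, 0, 0], 0],
    [[0, 0, 0], [0, 0, 0], 0]
  ]
}}

```text
time: 30.3
position: [0.6224, 0.2196, 0.0835]
eef_rot: [0.688, 2.478, 0.371]
wrist_force: [0.7, -5.8, -1.7]
grip_width: 0.0137
gripper_force: 40.1
```

```bash
python3 sd.py
```

```text
t 30.3 panel frame mm [ 0.9 -3.4 19.7] f tool [-2.9 -5.2  1.1] m tool [ 1.56 -0.01  0.08] ang to R_D [-0.006  0.004 -0.754] w 0.0137 q [-0.12  0.66 -0.45  2.09  2.02  0.43 -1.3 ]
```

Emit:
{"op": "servo_tool", "data": {
  "steps": [
    [[0, 0, 0.13], [0, 0, 0], 0],
    [[0, 0, 0.13], [0, 0, 0], 0],
    [[0, 0, 0.08], [0, 0, 0], 0],
    [[0, 0, 0], [0, 0, 0], 0],
    [[0, 0, 0], [0, 0, 0], 0]
  ]
}}

```text
time: 30.8
position: [0.622, 0.2191, 0.0832]
eef_rot: [1.107, 2.362, 0.491]
wrist_force: [-2.2, -6.1, -2.1]
grip_width: 0.0137
gripper_force: 40.0
```

```bash
python3 sd.py
```

```text
t 30.8 panel frame mm [ 0.2 -3.8 19.7] f tool [-3.  -6.1 -0.3] m tool [ 1.8  -0.58  0.16] ang to R_D [-0.007  0.004 -1.089] w 0.0137 q [-0.05  0.69 -0.55  2.09  1.99  0.48 -1.57]
```

Emit:
{"op": "servo_tool", "data": {
  "steps": [
    [[0, 0, 0.05], [0, 0, 0], 0],
    [[0, 0, 0.05], [0, 0, 0], 0],
    [[0, 0, 0], [0, 0, 0], 0],
    [[0, 0, 0], [0, 0, 0], 0]
  ]
}}

```text
time: 31.2
position: [0.6221, 0.2191, 0.0833]
eef_rot: [1.226, 2.315, 0.525]
wrist_force: [-1.5, -6.5, -2.1]
grip_width: 0.0145
gripper_force: 41.2
```

```bash
python3 sd.py
```

```text
t 31.2 panel frame mm [ 0.4 -3.9 19.7] f tool [-4.3 -5.6  0.2] m tool [ 1.73 -0.86 -0.79] ang to R_D [-0.007  0.006 -1.186] w 0.0145 q [-0.03  0.69 -0.57  2.08  1.98  0.49 -1.65]
```

Emit:
{"op": "servo_tool", "data": {
  "steps": [
    [[0, 0, -0.06], [0, 0, 0], 0],
    [[0, 0, 0], [0, 0, 0], 30],
    [[0, 0, 0], [0, 0, 0], 30],
    [[0, 0, 0], [0, 0, 0], 30],
    [[0, 0, 0], [0, 0, -10], 30]
  ]
}}

```text
time: 31.7
position: [0.6165, 0.2214, 0.0923]
eef_rot: [1.156, 2.344, 0.512]
wrist_force: [-0.5, -0.2, 0.5]
grip_width: 0.03
gripper_force: 0.0
```

Emit:
{"op": "servo_tool", "data": {
  "steps": [
    [[0, 0, 0], [0, 0, -30], 30],
    [[0, 0, 0], [0, 0, -40], 30],
    [[0, 0, 0], [0, 0, -40], 30],
    [[0, 0, 0], [0, 0, -30], 30],
    [[0, 0, 0], [0, 0, 0], 30]
  ]
}}

```text
time: 32.2
position: [0.5371, 0.2052, 0.2109]
eef_rot: [1.152, 2.34, 0.516]
wrist_force: [-0.1, 0.1, -0.5]
grip_width: 0.0299
gripper_force: 0.0
```

Emit:
{"op": "servo_tool", "data": {
  "steps": [
    [[0, 0, 0], [0, 0, -40], 30],
    [[0, 0, 0], [0, 0, -40], 30],
    [[0, 0, 0], [0, 0, -40], 30],
    [[0, 0, 0], [0, 0, 0], 30],
    [[0, 0, 0], [0, 0, 0], 30]
  ]
}}

```text
time: 32.7
position: [0.4868, 0.1906, 0.2847]
eef_rot: [1.16, 2.339, 0.507]
wrist_force: [-0.2, -0.2, -0.4]
grip_width: 0.0301
gripper_force: 0.0
```

```bash
python3 sd.py; python3 - <<'E'
from h import *
s=np.mean([r.read_camera("side") for _ in range(4)],0).astype(np.uint8); cv2.imwrite("pics/s20.png",s); cv2.imwrite("pics/t20.png",r.read_camera("top"))
s0=cv2.imread("pics/side0.png"); g=cv2.cvtColor(s,6); g0=cv2.cvtColor(s0,6)
for n,im in(("start",g0),("now",g)):
    v,u=np.nonzero(im[180:212,308:344]<45); P=np.c_[u,v]; e=np.linalg.svd((P-P.mean(0)).astype(float))[2][0]; print(n,len(u),P.mean(0)+[308,180],"axis",np.degrees(np.arctan2(e[1],e[0])).round())
# expected image direction of the bar at dial angle 0 and 1.1
for th in(0,1.1):
    d=np.cos(th)*TU-np.sin(th)*TY; c_=P0+.03*TN; w=proj("side",c_+.02*d)-proj("side",c_-.02*d); print("bar dir",th,np.degrees(np.arctan2(w[1],w[0])).round())
# lid: flange edge profile shift vs s9-after-press
gd=cv2.absdiff(g[215:300,380:450],cv2.imread("pics/s9.png",0)[215:300,380:450]); print("lid diff px",int((gd>40).sum()))
E
```

```text
t 32.7 panel frame mm [  2.7  -2.9 264. ] f tool [-0.  -0.4  0.2] m tool [ 0.62  0.22 -0.04] ang to R_D [-0.006  0.008 -1.133] w 0.0301 q [ 0.08  0.05 -0.69  2.27  0.8   0.36 -0.64]
start 153 [322.64705882 195.39215686] axis 44.0
now 137 [322.82481752 196.03649635] axis 20.0
bar dir 0 -50.0
bar dir 1.1 2.0
lid diff px 772
```

```bash
python3 - <<'E'
from h import *
E=np.c_[BX*c(np.pi/6)+[0,0,.5],BY,BZ]; g=cv2.imread("pics/s20.png",0).astype(np.float32); f,cx,cy,P=cam("side")
for ang in(210,230,250,270,290):
    a=np.radians(ang); z=np.arange(.016,-.006,-.002); p=RIM+np.c_[.049*np.cos(a)+0*z,.049*np.sin(a)+0*z,z]@E.T
    q=(p-P[:3,3])@P[:3,:3]; u=(cx-f*q[:,0]/q[:,2]).astype(np.float32)[:,None]; v=(cy+f*q[:,1]/q[:,2]).astype(np.float32)[:,None]; print(ang,cv2.remap(g,u,v,1).ravel().astype(int).tolist())
# bar top face: sample darkness along directions at bar-top height in both views, start vs now
for n,fs in(("top",("top0","t20")),("side",("side0","s20"))):
    for fn in fs:
        im=cv2.imread(f"pics/{fn}.png",0).astype(np.float32); r_=[]
        for th in np.arange(-.6,1.7,.2):
            d=np.cos(th)*TU-np.sin(th)*TY; pts=[proj(n,P0-.003*TY+.034*TN+k*d) for k in(-.019,-.015,.015,.019)]; pts=np.array(pts,np.float32); r_.append(int(cv2.remap(im,pts[:,:1].copy(),pts[:,1:].copy(),1).mean()))
        print(fn,dict(zip(np.arange(-.6,1.7,.2).round(1).tolist(),r_)))
E
```

```text
210 [113, 112, 111, 106, 101, 92, 82, 75, 68, 64, 62]
230 [115, 114, 112, 108, 100, 89, 77, 66, 62, 61, 61]
250 [114, 113, 111, 105, 97, 85, 72, 65, 63, 63, 63]
270 [113, 113, 111, 103, 93, 81, 71, 66, 64, 64, 64]
290 [113, 113, 110, 101, 91, 78, 70, 65, 63, 63, 63]
top0 {-0.6: 52, -0.4: 50, -0.2: 44, 0.0: 41, 0.2: 48, 0.4: 50, 0.6: 46, 0.8: 44, 1.0: 44, 1.2: 45, 1.4: 44, 1.6: 45}
t20 {-0.6: 54, -0.4: 56, -0.2: 56, 0.0: 55, 0.2: 53, 0.4: 49, 0.6: 48, 0.8: 49, 1.0: 44, 1.2: 39, 1.4: 39, 1.6: 43}
side0 {-0.6: 23, -0.4: 29, -0.2: 40, 0.0: 46, 0.2: 44, 0.4: 41, 0.6: 43, 0.8: 50, 1.0: 57, 1.2: 62, 1.4: 61, 1.6: 53}
s20 {-0.6: 108, -0.4: 103, -0.2: 97, 0.0: 90, 0.2: 84, 0.4: 74, 0.6: 56, 0.8: 33, 1.0: 21, 1.2: 24, 1.4: 36, 1.6: 41}
```

The top and side samples both put the dial's bar at about 1.1 rad. The lid's flange edge hasn't moved since the press, and the arm is clear. Handing in.

```bash
python3 -c "
from cell import r
print(r.sign_off())"
```

```text
the job is handed in; nothing more can be done
None
```

I handed the job in at about 33 s: the casting is in the barrel, the lid sits flush and level on the rim, and the dial is at its end stop. I never clearly felt the lid snap: it lifted freely by 2.7 mm after the first press, then held rigid under 57 N and 47 N, and I did not pull-test it again.

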